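Comb the breadsticks into rows at the bakery packing bench

ROBOT

A 6-joint arm with a two-finger parallel gripper is mounted at the origin on the work surface. World frame = base frame: x ahead of the robot, y to its left, z up, the work surface at z = 0. Lengths are in mm, angles in rad, forces in N, time in s.
With the tool pointing down it reaches from about 275 to 1000 mm from the base axis. Payload 8.4 kg.
Tool frame: the origin (TCP) lies at the very end of the fingers, on their centre line; the grasp point (between the pads) lies 19 mm behind it; z points along the fingers, y is the direction in which the jaws open and shut (so a half turn about z gives the same grasp; the last joint's range is limited). The gripper opens to 85 mm and grips with 20 to 120 N. Pads are 22 mm wide; open, the fingers measure 114 mm over their backs; the gripper's body (76 mm by 85 mm) begins 54 mm behind the grasp point. The pads swing forward as they close: fully open they stand 13 mm farther back than shut.
Start: joints at [-1.217, 0.353, 1.633, -0, 1.155, -0.002], TCP at [217.711, -585.858, 231.281] pointing down, gripper open.
Joint ranges: [-2.63, 2.63], [-0.92, 2.1], [0.06, 2.66], [-1.3, 4.44], [0, 2.69], [-3.02, 3.02]. Speed limits (rad/s): [2.22, 2.22, 2.79, 3.14, 3.14, 3.14].

INTERFACE

Orientations are given as [roll, pitch, yaw] about the fixed x, y, z axes, in that order (R = Rz(yaw) Ry(pitch) Rx(roll)).
In Python, from rig import r, vision gives the robot as it stands.
- The arm moves only by the tool move_arm, never from a script. Its argument "series" is text: rows parted by semicolons, each of 7 numbers parted by spaces: the closure, from -1 (fully open) to 1 (shut), then the shift along the tool's x, y, z in units of 40 mm (1.0 is 40 mm), then the turn, a rotation vector about the tool's x, y, z in degrees. In form: grip tx ty tz ax ay az; .... A call has 1 to 20 rows; each row shifts and turns the pose as measured when the row begins, along the tool's axes as they then stand; what a row does not reach is not made up. A row lasts 1/8 s, in which the tool goes at most 62.5 mm and 10.7 degrees, less where a joint would pass 70% of its speed; a pose out of reach is approached as far as the arm can. A call is refused whole if a number of a shift passes 1 or a number of a turn 10.7, either way. A call with a gripper value outside its range is refused whole. The fingers move at their own pace and stop on an object; "grip_force" is the grip in N (left out, the last holds). Time passes only in rows, so rows that do not move let the fingers close. It gives the time, the measured TCP pose, the force and the opening at its end, in the units of the state.
- r.sense(): the state, without advancing time (a new reading comes with each control period).
- vision.grab_frame(name): name is "side" or "top"; returns the picture (480x640x3 uint8, red, green, blue); there is no depth.
- vision.camera_params(name): a dict with "fx", "fy", "cx", "cy" (pixels), "position" and "rotation" of the camera in the world. Camera axes: x right, y up, looking along -z (the intrinsics and any distortion apply to the point x, -y, -z); pixel columns grow to the right and rows downward; lengths in mm; the calibration is good to about 2 mm. A picture is of the moment at which its call begins. camera_params takes no time and is no camera call.
- r.sign_off(): hands the job in, once; it reports no verdict.
The state is a dict: "clock": time; "qpos": joint angles; "qvel": joint speeds; "joint_efforts": joint torques, N m; "eef_pos": TCP position; "tcp_rot": TCP orientation; "contact_force": force on the tool from outside, world axes, zero at the start; "wrist_torque": the same for the moment, N m; "opening": opening from 0.0 (shut) to 1.0 (fully open).
Only numpy, scipy, OpenCV 4.12 (cv2) and the standard library are available. Lean on these libraries where they do the work, as an engineer would, in place of code of your own. Each camera call takes 0.05 s, during which the arm holds its last target. There are 200 camera calls.

TASK

Take the wooden rake out of its caddy and comb the breadsticks scattered in each of the two trays, also those under the wire rack, towards you into a neat row: lying flat side by side, parallel to and packed against the tray's end rail on the robot's side. Work gently and move the sticks with the rake only, never with the gripper, keep them in their own trays, and do not bump the rack or shift the other things on the bench. Finally stand the rake back upright in its caddy and let go.

Things in the scene. Friction and masses are not known exactly. Their poses are not given: they have to be found in the camera images.
- tray_a: One of two identical fixed trays, left or right. Origin at table height under the inner face of its end rail (robot side), mid-width; x runs from the rail away from the robot, y along it. Floor top at z 4 mm, to x 230 mm. End rail 26 mm high, 6 thick; flank rails 20 mm high, 6 thick, inner faces at y -75 and 75 mm; far end open.
- tray_b: The other of two identical fixed trays, left or right. Origin at table height under the inner face of its end rail (robot side), mid-width; x runs from the rail away from the robot, y along it. Floor top at z 4 mm, to x 230 mm. End rail 26 mm high, 6 thick; flank rails 20 mm high, 6 thick, inner faces at y -75 and 75 mm; far end open.
- stick_a1_c (a point): Centre of a crisp, rigid breadstick lying loose in tray_a: 100 mm long (along its y), 14 mm wide (x), 12 mm high (z), flat underneath (it slides, it does not roll), about 20 g.
- stick_a2_c (a point): Centre of a crisp, rigid breadstick lying loose in tray_a: 100 mm long (along its y), 14 mm wide (x), 12 mm high (z), flat underneath (it slides, it does not roll), about 20 g.
- stick_a3_c (a point): Centre of a crisp, rigid breadstick lying loose in tray_a: 100 mm long (along its y), 14 mm wide (x), 12 mm high (z), flat underneath (it slides, it does not roll), about 20 g.
- stick_b1_c (a point): Centre of a crisp, rigid breadstick lying loose in tray_b: 100 mm long (along its y), 14 mm wide (x), 12 mm high (z), flat underneath (it slides, it does not roll), about 20 g.
- stick_b2_c (a point): Centre of a crisp, rigid breadstick lying loose in tray_b: 100 mm long (along its y), 14 mm wide (x), 12 mm high (z), flat underneath (it slides, it does not roll), about 20 g.
- stick_b3_c (a point): Centre of a crisp, rigid breadstick lying loose in tray_b: 100 mm long (along its y), 14 mm wide (x), 12 mm high (z), flat underneath (it slides, it does not roll), about 20 g.
- rake_grip (a point): Grasp point of the wooden rake, on its handle's axis, 165 mm above the tine ends; z up the handle, y along the row of tines. Straight handle 18 mm (x) by 24 mm (y), from 46 to 206 mm above the tine ends. Head: bar 100 mm (y) by 14 mm (x), 30 to 46 mm above the tine ends. 110 to 180 g. It starts upright in the caddy, tines down.
- rake_tips (a point): Middle of the row of five tine tips: centre of the middle tine's rounded end (the end itself is 4 mm farther down). Tines are 8 mm round pegs in line with the handle, 23 mm apart, 30 mm long; the row is 100 mm wide over all.
- caddy: Fixed white rake caddy, a narrow open-topped box in which the rake stands. Origin at table height at its centre, y along its slot. Slot 24 mm (x) by 116 mm (y), floor at 4 mm, rim at 50 mm; outside 44 by 126 mm with a 70 by 140 mm foot 4 mm thick. It is left or right of the trays.
- rack_edge (a point): Middle of the front bar of the fixed wire rack over the far ends of both trays; bar 8 mm thick, centre 120 mm above the table, along this point's y to -260 and 260 mm, where its legs stand. The wire shelf reaches 200 mm from the bar in +x (away from the robot), same height; a clear pack of buns on its far part (85 mm and more behind the bar) reaches 190 mm above the table.
- oil: Slender amber bottle, loose, 32 mm across, 150 mm tall, standing between the two trays. Origin at its underside. To be left alone.
- jar: Glass jar with a steel lid, loose, 80 mm across, 110 mm tall, on the other side of the trays from the caddy. Origin at its underside. To be left alone.
- ramekin: Small white bowl, loose, 68 mm across, 36 mm tall, on the robot's side of the trays. Origin at its underside. To be left alone.
- cup: Card cup, loose, 72 mm across, 85 mm tall, beside the trays on the left. Origin at its underside. To be left alone.
- brush: Pastry brush lying loose to the right of the trays, about 200 mm long, less than 40 mm high. Origin at its underside. To be left alone.
Not all that is in view belongs to the job. Leave any pink or red look-alike of the part that bears stick_a3_c alone.

How it is judged (in metres and radians):
On the way, in this order (a step that is already met when the one before it is completed fails the run):
1. the rake is lifted out of its caddy (height (world z) of rake_tips above 0.06 m), for 0.1 s.
2. all the sticks of both trays lie in their rows against the end rails (x of stick_a1_c in the frame of tray_a between 0 and 0.047 m and y of stick_a1_c in the frame of tray_a between -0.035 and 0.035 m and z of each of stick_a1_c, stick_a2_c, stick_a3_c in the frame of tray_a below 0.016 m and angle between the y axis of each of stick_a1_c, stick_a2_c, stick_a3_c and the y axis of tray_a, either way round below 0.12 rad and x of stick_a2_c in the frame of tray_a between 0 and 0.047 m and y of stick_a2_c in the frame of tray_a between -0.035 and 0.035 m and x of stick_a3_c in the frame of tray_a between 0 and 0.047 m and y of stick_a3_c in the frame of tray_a between -0.035 and 0.035 m and x of stick_b1_c in the frame of tray_b between 0 and 0.047 m and y of stick_b1_c in the frame of tray_b between -0.035 and 0.035 m and z of each of stick_b1_c, stick_b2_c, stick_b3_c in the frame of tray_b below 0.016 m and angle between the y axis of each of stick_b1_c, stick_b2_c, stick_b3_c and the y axis of tray_b, either way round below 0.12 rad and x of stick_b2_c in the frame of tray_b between 0 and 0.047 m and y of stick_b2_c in the frame of tray_b between -0.035 and 0.035 m and x of stick_b3_c in the frame of tray_b between 0 and 0.047 m and y of stick_b3_c in the frame of tray_b between -0.035 and 0.035 m), for 0.2 s.
At the end, for the whole second after the job is handed in: Each tray: three sticks flat, within 0.12 rad of parallel to the end rail, centres 0 to 47 mm from it (packed: 7, 21, 35 mm) and within 35 mm of the middle line. Rake in its caddy: tips centre under 20 mm high and within 20 mm of the caddy centre, within 0.25 rad of upright (all of step 2 and z of rake_tips in the frame of caddy below 0.02 m and horizontal distance between rake_tips and caddy below 0.02 m and angle between rake_tips's own z axis and vertical below 0.25 rad); the robot touches nothing.
It fails at once if the gripper or arm touches a stick (contact force between any of the fingers, the arm and stick_a1 above 0.5 N or contact force between any of the fingers, the arm and stick_a2 above 0.5 N or contact force between any of the fingers, the arm and stick_a3 above 0.5 N or contact force between any of the fingers, the arm and stick_b1 above 0.5 N or contact force between any of the fingers, the arm and stick_b2 above 0.5 N or contact force between any of the fingers, the arm and stick_b3 above 0.5 N).
It fails at once if a stick is pressed by the rake with more than 30 N (contact force between rake and stick_a1 above 30 N or contact force between rake and stick_a2 above 30 N or contact force between rake and stick_a3 above 30 N or contact force between rake and stick_b1 above 30 N or contact force between rake and stick_b2 above 30 N or contact force between rake and stick_b3 above 30 N).
It fails at once if a stick is out of its tray ((x of any of stick_a1_c, stick_a2_c, stick_a3_c in the frame of tray_a above 0.235 m or x of any of stick_b1_c, stick_b2_c, stick_b3_c in the frame of tray_b above 0.235 m or y of any of stick_a1_c, stick_a2_c in the frame of tray_a above 0.08 m or y of stick_a1_c in the frame of tray_a below -0.08 m) or (y of any of stick_a2_c, stick_a3_c in the frame of tray_a below -0.08 m or y of stick_a3_c in the frame of tray_a above 0.08 m or y of any of stick_b1_c, stick_b2_c, stick_b3_c in the frame of tray_b above 0.08 m or y of any of stick_b1_c, stick_b2_c, stick_b3_c in the frame of tray_b below -0.08 m)).
It fails at once if the rack is bumped (more than 10 N) by the arm, the gripper or the rake (contact force between any of the fingers, the arm, rake and rack above 10 N).
It fails at once if another thing on the bench is shifted by more than 30 mm or tipped (distance of any of oil, jar, ramekin, cup, brush from where it was at the start of the episode above 0.03 m or angle between any of oil, jar, ramekin, cup's own z axis and vertical above 0.5 rad).
It also fails if it takes over 64 s, if anything falls off the work surface, if the arm or the gripper's body presses on something with over 40 N, if the wrist force passes 120 N, or if a joint passes its speed limit or range.

## Working session

There is one attempt and no reset: what is moved stays moved. The work goes in short steps, Python scripts to look and compute and a tool call to move; the robot and the scene stay as the last step left them, time stands still between calls to the robot, and variables do not carry over. Pictures are saved under pics/ and viewed, about 8 in all and at most 12, crops included, and the job is handed in when it is done.

Besides the shell and the picture viewer there is one more tool, called after ">>>" by a JSON object that holds its "fn" and its "kwargs". move_arm: Moves the arm, as the interface text tells. Its arguments: {"type":"object","properties":{"series":{"type":"string"},"grip_force":{"type":"number"}},"required":["series"]}

```bash
ls && mkdir -p pics && python3 - <<'E'
from rig import r, vision
import cv2
print(r.sense())
for n in ("top","side"):
    print(n, vision.camera_params(n))
    cv2.imwrite(f"pics/{n}0.png", vision.grab_frame(n)[:,:,::-1])
E
```

```text
pics
{'clock': 0.0, 'qpos': array([-1.21742404e+00,  3.53639487e-01,  1.63413434e+00, -3.72896838e-06,
        1.15522816e+00, -2.42079197e-03]), 'qvel': array([ 7.82727988e-04, -1.24056268e-03, -4.52536340e-05,  1.27931976e-03,
        7.49822415e-05,  1.05117757e-03]), 'joint_efforts': array([ 1.78733728e-03, -6.05249119e+01, -3.42067945e+01,  1.14240804e-04,
        9.32550902e-03, -1.88357788e-06]), 'eef_pos': array([ 217.52741528, -585.40609392,  230.56701807]), 'tcp_rot': array([-3.14018332e+00, -2.22896124e-09,  3.55794583e-01]), 'contact_force': array([-0.18031112,  0.12786332, -0.28172521]), 'wrist_torque': array([ 0.00098063, -0.01091504, -0.00120032]), 'opening': 1.001613762783954}
top {'fx': 469.5260209563797, 'fy': 469.5260209563797, 'cx': 322.4796906805496, 'cy': 242.03763001453288, 'position': array([ 346.65045387,    7.60062567, 1184.59195305]), 'rotation': array([ 0.08109965,  0.01603674, -1.57137881])}
side {'fx': 584.404007750368, 'fy': 584.404007750368, 'cx': 308.9566589587197, 'cy': 236.34100009280732, 'position': array([ 341.84963679, -996.0831067 ,  791.08288683]), 'rotation': array([ 0.97845586,  0.00281445, -0.09797352])}
```

View pics/top0.png

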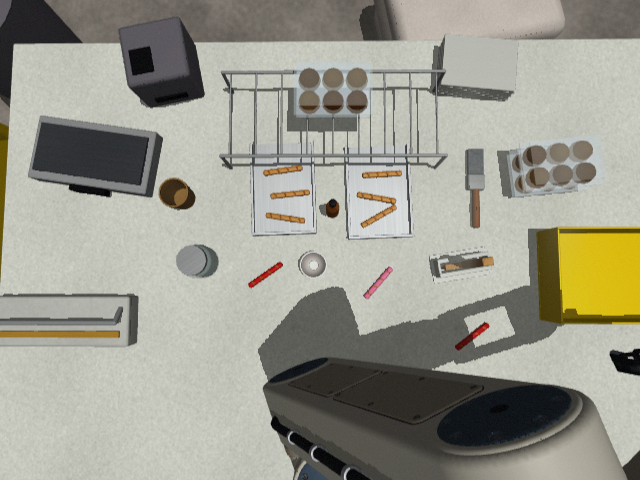

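View pics/side0.png

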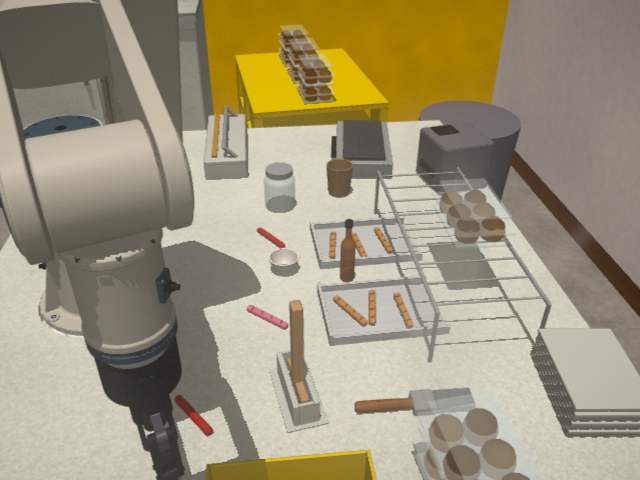

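The top view shows trays at about (284,235) and (379,238) at their near rails. The caddy with the rake is at (462,264), the rack's front bar runs along row ~160, and the oil is at (332,208). Brown breadsticks lie inside the trays, while the red and pink look-alikes outside at (266,274), (378,282) and (472,336) are to be left alone. Next is an enlarged crop to confirm this.

```bash
cat > h.py <<'E'
import numpy as np, cv2
from rig import r, vision
from scipy.spatial.transform import Rotation as R
def cam(n):
    p=vision.camera_params(n); return p,R.from_euler('xyz',p['rotation']).as_matrix()
def p2w(n,u,v,z):
    p,M=cam(n); d=M@np.array([(u-p['cx'])/p['fx'],-(v-p['cy'])/p['fy'],-1.])
    return p['position']+d*(z-p['position'][2])/d[2]
def w2p(n,X):
    p,M=cam(n); c=M.T@(np.array(X,float)-p['position'])
    return p['cx']+p['fx']*c[0]/-c[2], p['cy']-p['fy']*c[1]/-c[2]
def crop(n,box,k,name,img=None):
    im=vision.grab_frame(n)[:,:,::-1] if img is None else img
    x0,y0,x1,y1=box
    cv2.imwrite(f"pics/{name}.png",cv2.resize(im[y0:y1,x0:x1],None,fx=k,fy=k,interpolation=cv2.INTER_CUBIC))
E
python3 - <<'E'
from h import *
crop("top",(240,135,500,290),3,"c1",cv2.imread("pics/top0.png"))
for n,u,v,z in [("top",462,264,50),("side",297,303,210),("top",284,236,26),("top",379,238,26),("top",228,160,120),("top",440,160,120)]: print(n,u,v,p2w(n,u,v,z).round())
E
```

```text
top 462 264 [ 385. -310.   50.]
side 297 303 [ 389. -316.  210.]
top 284 236 [456. 122.  26.]
top 379 238 [ 451. -114.   26.]
top 228 160 [624. 243. 120.]
top 440 160 [ 622. -246.  120.]
```

View pics/c1.png

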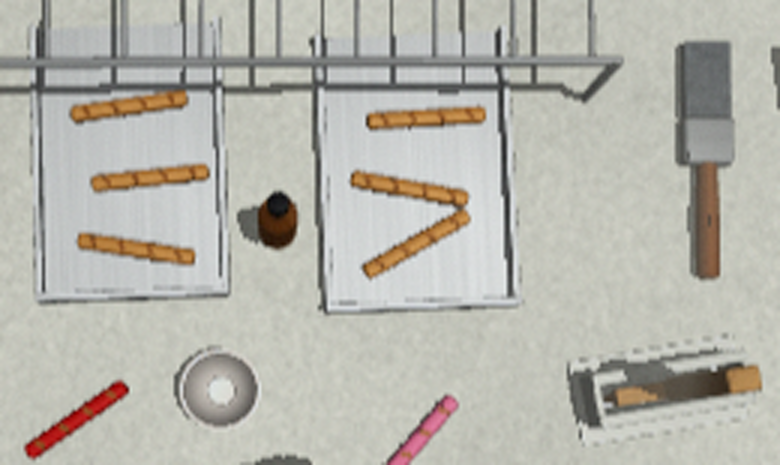

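```bash
python3 - <<'E'
from h import *
q=lambda c,z:p2w("top",240+(c[0]-1)/3,135+(c[1]-1)/3,z)
def show(n,a,b,z):
    A,B=q(a,z),q(b,z); d=A-B; print(n,A[:2].round(),B[:2].round(),"mid",((A+B)/2)[:2].round(1),"len",np.hypot(*d[:2]).round(),"ang(from +y)",np.arctan2(-d[0],d[1]).round(3))
show("L end rail",(38,301),(229,296),26)
show("R end rail",(325,312),(521,304),26)
show("L flankL",(32,85),(37,296),20); show("L flankR",(220,85),(228,292),20)
show("R flankL",(315,100),(325,306),20); show("R flankR",(507,90),(519,300),20)
for n,a,b in [("L3",(72,115),(188,98)),("L2",(92,184),(209,172)),("L1",(80,239),(195,258)),("R3",(367,122),(486,114)),("R2",(352,178),(468,200)),("R1",(364,272),(469,215))]: show(n,a,b,10)
show("rackbar",(0,62),(622,62),120)
print("handle top",q((745,380),210).round(1))
show("caddy rim near",(582,433),(757,413),50)
show("caddy rim far",(570,363),(745,345),50)
print("oil",q((278,205),150).round(), "ram",q((220,390),30).round())
E
```

```text
L end rail [459. 200.] [463.  42.] mid [460.6 121.3] len 158.0 ang(from +y) 0.024
R end rail [449. -37.] [ 455. -198.] mid [ 452.2 -117.7] len 161.0 ang(from +y) 0.039
L flankL [642. 209.] [463. 202.] mid [552.9 205.5] len 179.0 ang(from +y) -1.536
L flankR [642.  50.] [466.  43.] mid [554.   46.6] len 175.0 ang(from +y) -1.532
R flankL [628. -30.] [455. -37.] mid [541.5 -33.5] len 174.0 ang(from +y) -1.528
R flankR [ 636. -191.] [ 459. -198.] mid [ 547.7 -194.3] len 177.0 ang(from +y) -1.53
L3 [619. 176.] [633.  78.] mid [625.9 126.8] len 99.0 ang(from +y) 0.143
L2 [559. 159.] [569.  60.] mid [564.4 109.1] len 99.0 ang(from +y) 0.1
L1 [513. 168.] [496.  71.] mid [504.5 119.8] len 98.0 ang(from +y) -0.167
R3 [612. -74.] [ 618. -174.] mid [ 614.9 -124.2] len 101.0 ang(from +y) 0.064
R2 [564. -61.] [ 545. -158.] mid [ 554.3 -109.6] len 99.0 ang(from +y) -0.193
R1 [484. -71.] [ 532. -159.] mid [ 508.1 -114.7] len 101.0 ang(from +y) 0.497
rackbar [635. 216.] [ 633. -262.] mid [633.9 -22.8] len 478.0 ang(from +y) -0.005
handle top [ 385.3 -318.5  210. ]
caddy rim near [ 349. -241.] [ 365. -381.] mid [ 357.3 -311. ] len 141.0 ang(from +y) 0.113
caddy rim far [ 405. -233.] [ 420. -373.] mid [ 412.6 -302.7] len 141.0 ang(from +y) 0.101
oil [518.   2. 150.] ram [385.  49.  30.]
```

```bash
python3 - <<'E'
from h import *
im=cv2.imread("pics/side0.png"); 
a=cv2.resize(im[290:430,250:340],None,fx=4,fy=4,interpolation=cv2.INTER_CUBIC)
b=cv2.resize(cv2.imread("pics/top0.png")[240:285,425:500],None,fx=5.6,fy=5.6,interpolation=cv2.INTER_CUBIC)
o=np.zeros((560,790,3),np.uint8); o[:560,:360]=a; o[:b.shape[0],365:365+b.shape[1]]=b
cv2.imwrite("pics/c2.png",o)
E
```

```text
(no output)
```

View pics/c2.png

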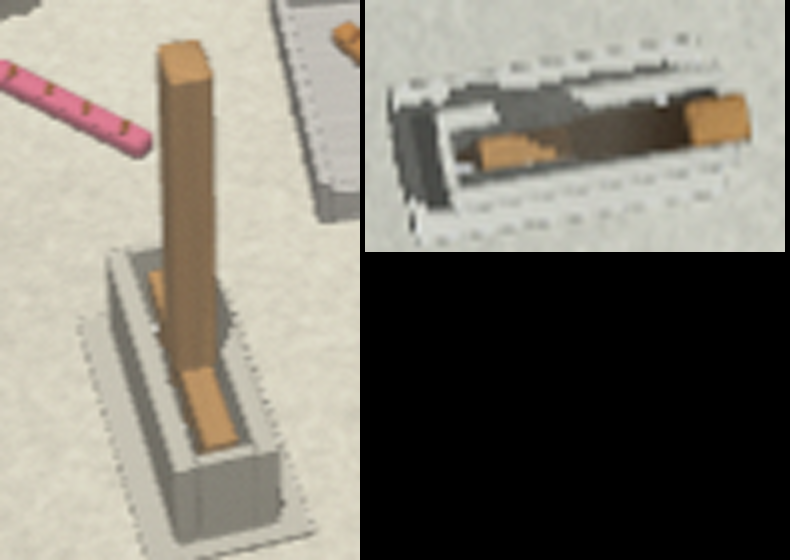

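```bash
python3 - <<'E'
from h import *
s=lambda c,z:p2w("side",250+(c[0]-1.5)/4,290+(c[1]-1.5)/4,z).round(1)
t=lambda c,z:p2w("top",425+(c[0]-365-2)/5.6,240+(c[1]-2)/5.6,z).round(1)
print("handle side",[s(c,210) for c in [(160,48),(200,42),(213,77),(165,85),(184.5,63)]])
print("handle top",[t(c,210) for c in [(692,97),(750,94),(750,139),(692,146),(720,119)]])
print("bar side",[s(c,50) for c in [(150,272),(163,268),(205,448),(237,438)]])
print("bar left top",[t(c,50) for c in [(480,142),(480,168)]])
print("caddy rim side",[s(c,50) for c in [(107,250),(190,465),(280,448)]])
print("caddy foot side",[s(c,4) for c in [(80,320),(150,560),(313,528)]])
print("caddy foot top",[t(c,4) for c in [(390,90),(413,238),(740,185)]])
E
```

```text
handle side [array([ 377.8, -311.3,  210. ]), array([ 393.3, -309.4,  210. ]), array([ 396.5, -330.1,  210. ]), array([ 378.2, -332.8,  210. ]), array([ 386.5, -321. ,  210. ])]
handle top [array([ 394.3, -308.6,  210. ]), array([ 395.4, -329.9,  210. ]), array([ 378.8, -329.4,  210. ]), array([ 376.3, -308.1,  210. ]), array([ 386.2, -318.6,  210. ])]
bar side [array([ 372.9, -271.4,   50. ]), array([ 378.7, -269.6,   50. ]), array([ 388.3, -369.8,   50. ]), array([ 401.5, -366. ,   50. ])]
bar left top [array([ 382.9, -269.4,   50. ]), array([ 371.8, -269.1,   50. ])]
caddy rim side [array([ 355. , -256.3,   50. ]), array([ 381.7, -377.7,   50. ]), array([ 418.2, -372.8,   50. ])]
caddy foot side [array([ 341.5, -252.8,    4. ]), array([ 364.1, -385.6,    4. ]), array([ 431.7, -376.6,    4. ])]
caddy foot top [array([ 407.7, -241. ,    4. ]), array([ 341.7, -249.9,    4. ]), array([ 365.1, -395.6,    4. ])]
```

The crop shows the rake standing upright in the caddy. Its handle top is centred near (488,261) in the top picture, and both cameras agree on about (386,-319). The slot yaw is about 0.16 rad. In each tray the three brown sticks are the target, since the red and pink ones lie outside on the bench.

```bash
cat >> h.py <<'E'
B=R.from_euler('xyz',[np.pi,0,np.pi/2])
TIP=142.
def pose(tips,psi,th):
    Q=R.from_euler('z',psi)*B*R.from_euler('x',-th,degrees=True)
    return np.array(tips,float)-TIP*Q.as_matrix()[:,2],Q
def cur():
    s=r.sense(); return np.array(s['eef_pos']),R.from_euler('xyz',s['tcp_rot'])
def tipnow():
    p,Q=cur(); return (p+TIP*Q.as_matrix()[:,2]).round(1),Q.as_euler('xyz').round(3)
def plan(wps,g,start=None):
    """wps: list of (tips,psi,tilt,nrows); tips path interpolated; prints rows"""
    p,Q=start or cur(); t=p+TIP*Q.as_matrix()[:,2]; out=[]
    for tips,psi,th,n in wps:
        _,Qe=pose(tips,psi,th); t0=t.copy(); Q0=Q; rv=(Q0.inv()*Qe).as_rotvec(degrees=True)
        for k in range(1,n+1):
            tk=t0+(np.array(tips)-t0)*k/n; Qk=Q0*R.from_rotvec(rv*k/n,degrees=True)
            pk=tk-TIP*Qk.as_matrix()[:,2]
            sh=Q.as_matrix().T@(pk-p)/40; a=(Q.inv()*Qk).as_rotvec(degrees=True)
            row=np.r_[sh.round(2),a.round(1)]+0.
            p=p+Q.as_matrix()@(row[:3]*40); Q=Q*R.from_rotvec(row[3:],degrees=True)
            out.append(row)
        t=np.array(tips,float)
    print(len(out),"rows, max",np.abs(out).max(0)); print("; ".join(f"{g} "+" ".join(f"{v:g}" for v in w) for w in out))
    return p,Q
E
python3 - <<'E'
from h import *
st=plan([((217,-586,188),0.356-np.pi/2,0,3),((386.3,-318.8,188),0.16,0,12)],-1)
plan([((386.3,-318.8,8),0.16,0,8)],-1,st)
E
```

```text
15 rows, max [0.66 0.4  0.83 0.1  0.   6.6 ]
-1 -0.01 0 -0.83 0 0 0; -1 0 0 -0.83 0 0 0; -1 -0.01 0 -0.82 -0.1 0 0; -1 0.53 -0.4 0 0 0 -6.6; -1 0.56 -0.33 0 0 0 -6.5; -1 0.6 -0.27 0 0 0 -6.6; -1 0.63 -0.2 0 0 0 -6.6; -1 0.65 -0.12 0 0 0 -6.5; -1 0.66 -0.06 -0.01 0 0 -6.6; -1 0.65 0.03 0 0 0 -6.6; -1 0.66 0.1 0 0 0 -6.5; -1 0.63 0.17 0 0 0 -6.6; -1 0.61 0.25 0 0 0 -6.6; -1 0.58 0.31 0 0 0 -6.5; -1 0.54 0.38 0 0 0 -6.6
8 rows, max [0.   0.   0.57 0.   0.   0.  ]
-1 0 0 0.56 0 0 0; -1 0 0 0.57 0 0 0; -1 0 0 0.56 0 0 0; -1 0 0 0.56 0 0 0; -1 0 0 0.56 0 0 0; -1 0 0 0.57 0 0 0; -1 0 0 0.56 0 0 0; -1 0 0 0.56 0 0 0
```

>>> {"fn": "move_arm", "kwargs": {"series": "-1 -0.01 0 -0.83 0 0 0; -1 0 0 -0.83 0 0 0; -1 0 0 -0.82 -0.1 0 0; -1 0.53 -0.4 0 0 0 -6.6; -1 0.56 -0.33 0 0 0 -6.5; -1 0.6 -0.27 0 0 0 -6.6; -1 0.63 -0.2 0 0 0 -6.6; -1 0.65 -0.12 0 0 0 -6.5; -1 0.66 -0.06 -0.01 0 0 -6.6; -1 0.65 0.03 0 0 0 -6.6; -1 0.66 0.1 0 0 0 -6.5; -1 0.63 0.17 0 0 0 -6.6; -1 0.61 0.25 0 0 0 -6.6; -1 0.58 0.31 0 0 0 -6.5; -1 0.54 0.38 0 0 0 -6.6"}}

```text
clock: 1.98
eef_pos: [383.6, -305.5, 328.6]
tcp_rot: [-3.138, -0.01, 1.773]
contact_force: [-0.1, -0.3, 0.1]
opening: 1.0
```

```bash
python3 - <<'E'
from h import *
st=plan([((386.3,-318.8,48),0.16,0,6)],-1)
plan([((386.3,-318.8,8),0.16,0,3)],-1,st)
E
```

```text
6 rows, max [0.06 0.01 0.58 0.1  0.1  0.4 ]
-1 -0.06 0 0.58 0 -0.1 0.4; -1 -0.06 0 0.57 -0.1 -0.1 0.4; -1 -0.06 0.01 0.58 0 -0.1 0.4; -1 -0.06 0 0.58 0 -0.1 0.4; -1 -0.06 0 0.58 -0.1 -0.1 0.4; -1 -0.06 0 0.57 0 -0.1 0.4
3 rows, max [0.   0.   0.34 0.   0.   0.  ]
-1 0 0 0.33 0 0 0; -1 0 0 0.34 0 0 0; -1 0 0 0.33 0 0 0
```

>>> {"fn": "move_arm", "kwargs": {"series": "-1 -0.17 0.02 0 0 -0.4 1.2; -1 -0.17 0.02 0 0 -0.2 1.2; -1 0 0 0.58 0 0 0; -1 0 0 0.57 0 0 0; -1 0 0 0 0 0 0"}}

```text
clock: 2.6
eef_pos: [387.4, -321.3, 281.2]
tcp_rot: [-3.138, 0.002, 1.722]
contact_force: [0.6, 0.5, 0.7]
opening: 0.998
```

```bash
python3 - <<'E'
from h import *
plan([((386.3,-318.8,8),0.16,0,8)],-1)
E
```

```text
8 rows, max [0.01 0.01 0.41 0.1  0.1  0.1 ]
-1 0.01 0 0.41 0 0 -0.1; -1 0.01 0 0.41 -0.1 0 0; -1 0.01 0 0.41 0 0 -0.1; -1 0.01 0 0.41 0 0.1 0; -1 0.01 0 0.41 0 0 -0.1; -1 0 -0.01 0.41 -0.1 0 -0.1; -1 0.01 0 0.41 0 0 0; -1 0.01 0 0.41 0 0 -0.1
```

>>> {"fn": "move_arm", "kwargs": {"series": "-1 0.01 0 0.41 0 0 0; -1 0.01 0 0.41 -0.1 0 0; -1 0.01 0 0.41 0 0 0; -1 0.01 0 0.41 0 0 0; -1 0.01 0 0.41 0 0 0; -1 0 0 0.41 -0.1 0 0; -1 0.01 0 0.41 0 0 0; -1 0 0 0.41 0 0 0; -1 0 0 0 0 0 0"}}

```text
clock: 3.72
eef_pos: [387.4, -323.6, 145.9]
tcp_rot: [3.139, 0.007, 1.714]
contact_force: [-0.4, -0.9, 1.0]
opening: 1.002
```

```bash
python3 - <<'E'
from h import *
print(tipnow())
im=vision.grab_frame("side")[:,:,::-1]; crop("side",(220,220,360,430),2.8,"g1",im)
plan([((386.3,-318.8,8),0.16,0,1)],-1)
E
```

```text
(array([ 387.9, -324.5,    3.9]), array([3.139, 0.007, 1.714]))
1 rows, max [0.13 0.02 0.09 0.2  0.4  1.  ]
-1 0.13 -0.02 -0.09 0.2 0.4 -1
```

View pics/g1.png

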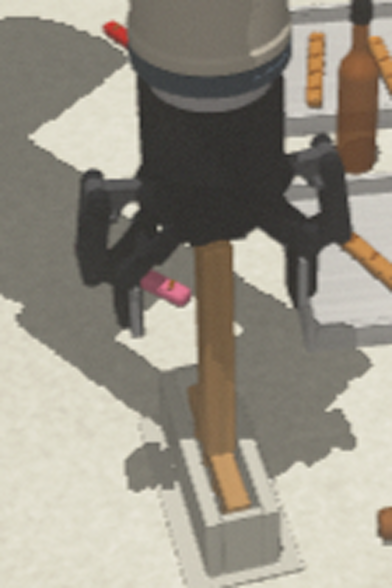

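The handle stands between the open fingers, and the gripper body is clear of its top. I'll correct by a few mm, then close.

>>> {"fn": "move_arm", "kwargs": {"series": "-1 0.12 -0.02 -0.1 0.2 0.3 -1; 1 0 0 0 0 0 0; 1 0 0 0 0 0 0; 1 0 0 0 0 0 0; 1 0 0 0 0 0 0; 1 0 0 0 0 0 0; 1 0 0 0 0 0 0; 1 0 0 0 0 0 0", "grip_force": 80}}

```text
clock: 4.78
eef_pos: [387.4, -320.1, 153.3]
tcp_rot: [3.139, 0.005, 1.732]
contact_force: [0.0, 0.0, 1.1]
opening: 0.196
```

```bash
python3 - <<'E'
from h import *
print(tipnow())
p,Q=cur()
plan([((386.3,-318.8,8+110),0.16,0,5),((400,-300,200),0.16,0,3)],1)
E
```

```text
(array([ 387.8, -320.8,   11.3]), array([3.139, 0.005, 1.732]))
8 rows, max [0.14 0.14 0.69 0.1  0.1  0.1 ]
1 0 0 -0.53 0 0.1 0; 1 0.01 -0.01 -0.54 0.1 0 0; 1 0.01 0 -0.53 0 0.1 0; 1 0 0 -0.53 0 0 0.1; 1 0.01 -0.01 -0.54 0 0.1 0; 1 0.13 0.14 -0.68 0 0 0; 1 0.14 0.14 -0.68 0 0 0; 1 0.14 0.13 -0.69 0 0 0
```

>>> {"fn": "move_arm", "kwargs": {"series": "1 0 0 -0.4 0 0 0; 1 0 0 -0.54 0 0 0; 1 0 0 -0.53 0 0 0; 1 0 0 -0.53 0 0 0; 1 0 0 -0.54 0 0 0; 1 0.13 0.14 -0.6 0 0 0; 1 0.14 0.14 -0.6 0 0 0; 1 0 0 0 0 0 0"}}

```text
clock: 5.78
eef_pos: [395.6, -306.3, 313.4]
tcp_rot: [3.139, 0.006, 1.732]
contact_force: [-0.2, -1.3, -2.6]
opening: 0.199
```

```bash
sed -i 's/^TIP=142./TIP=145.3/' h.py && python3 - <<'E'
from h import *
print(tipnow(), r.sense()['contact_force'], r.sense()['opening'])
# to right tray: pre-insert pose along the axis back from (646,-110.. )
ps,th=0.04,40
end=np.array([643,-113,13.]); u=pose(end,ps,th)[1].as_matrix()[:,2]
pre=end-u*130
print(pre)
plan([((420,-200,200),ps,10,6),(pre,ps,th,8)],1)
im=vision.grab_frame("side")[:,:,::-1]; crop("side",(200,130,440,310),3.3,"g2",im)
E
```

```text
(array([ 396.2, -307.1,  168.1]), array([3.139, 0.006, 1.732])) [-0.19630598 -1.32806921 -2.58842904] 0.19912408676078053
[ 559.50445174 -116.34160431  112.58577761]
14 rows, max [0.44 0.16 0.49 3.8  0.1  1.2 ]
1 0.43 0.07 -0.13 -1.6 0 1.2; 1 0.43 0.06 -0.13 -1.7 -0.1 1.1; 1 0.43 0.05 -0.13 -1.6 0 1.2; 1 0.44 0.06 -0.12 -1.6 -0.1 1.1; 1 0.44 0.04 -0.11 -1.7 0 1.2; 1 0.44 0.04 -0.12 -1.6 0 1.1; 1 0.24 0.16 0.36 -3.7 0 0; 1 0.25 0.13 0.38 -3.8 0 0; 1 0.24 0.1 0.4 -3.7 0 0; 1 0.24 0.08 0.42 -3.8 0 0; 1 0.25 0.05 0.45 -3.7 0 0; 1 0.24 0.03 0.46 -3.8 0 0; 1 0.25 -0.01 0.48 -3.7 0 0; 1 0.24 -0.04 0.49 -3.8 -0.1 0
```

View pics/g2.png

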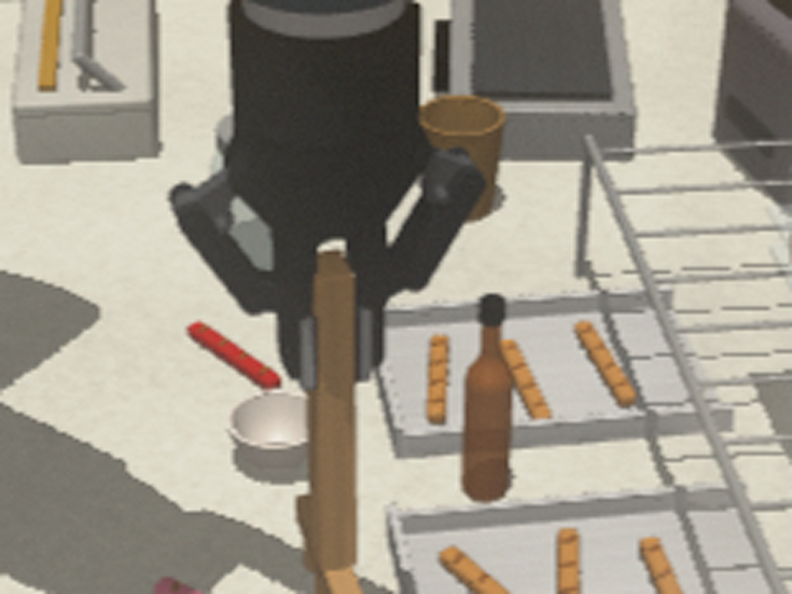

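The rake is held straight, out of the caddy. The gripper's knuckles stick out about 75 mm, high up and clear of the rack in the planned 40° tilt.

>>> {"fn": "move_arm", "kwargs": {"series": "1 0.43 0.07 -0.13 -1.6 0 1.2; 1 0.43 0.06 -0.13 -1.7 -0.1 1.1; 1 0.43 0.05 -0.13 -1.6 0 1.2; 1 0.44 0.06 -0.12 -1.6 -0.1 1.1; 1 0.44 0.04 -0.11 -1.7 0 1.2; 1 0.44 0.04 -0.12 -1.6 0 1.1; 1 0.24 0.16 0.36 -3.7 0 0; 1 0.25 0.13 0.38 -3.8 0 0; 1 0.24 0.1 0.4 -3.7 0 0; 1 0.24 0.08 0.42 -3.8 0 0; 1 0.25 0.05 0.45 -3.7 0 0; 1 0.24 0.03 0.46 -3.8 0 0; 1 0.25 0 0.48 -3.7 0 0; 1 0.24 -0.04 0.49 -3.8 0 0; 1 0 0 0 0 0 0"}}

```text
clock: 7.7
eef_pos: [461.2, -101.8, 226.8]
tcp_rot: [2.426, -0.016, 1.599]
contact_force: [-1.2, 0.8, -1.3]
opening: 0.202
```

```bash
python3 - <<'E'
from h import *
print(tipnow(), r.sense()['contact_force'], r.sense()['opening'])
end=np.array([643,-113,13.]); u=pose(end,.04,40)[1].as_matrix()[:,2]
plan([(end-u*60,.04,40,3)],1)
E
```

```text
(array([556.4, -97.4, 117.1]), array([ 2.426, -0.016,  1.599])) [-1.18019367  0.78419263 -1.32672847] 0.20174514253763834
3 rows, max [0.16 0.01 0.63 0.4  0.1  0.4 ]
1 -0.16 0 0.62 0.3 -0.1 -0.4; 1 -0.15 0.01 0.63 0.4 -0.1 -0.3; 1 -0.16 0.01 0.62 0.3 0 -0.4
```

>>> {"fn": "move_arm", "kwargs": {"series": "1 -0.2 0 0.3 0.3 -0.1 -0.4; 1 -0.2 0 0.4 0.3 -0.1 -0.3; 1 0 0 0.4 0.3 0 -0.4; 1 0 0 0.4 0 0 0; 1 0 0 0.2 0 0 0; 1 0 0 0 0 0 0"}}

```text
clock: 8.45
eef_pos: [508.7, -115.9, 180.2]
tcp_rot: [2.439, -0.001, 1.613]
contact_force: [0.8, 0.6, -1.1]
opening: 0.202
```

```bash
python3 - <<'E'
from h import *
print(tipnow(), r.sense()['contact_force'], r.sense()['opening'])
im=vision.grab_frame("side")[:,:,::-1]; crop("side",(270,150,510,330),3.3,"g3",im)
end=np.array([643,-114,14.])
plan([(end,.04,40,6)],1)
E
```

```text
(array([ 602.5, -111.9,   69.3]), array([ 2.439e+00, -1.000e-03,  1.613e+00])) [ 0.75989513  0.63605912 -1.13575996] 0.201737522140041
6 rows, max [0.02 0.02 0.29 0.1  0.1  0.1 ]
1 -0.01 -0.02 0.29 0 0 0; 1 -0.02 -0.02 0.28 0.1 0 0; 1 -0.01 -0.01 0.29 0 -0.1 0; 1 -0.02 -0.02 0.28 0.1 0 0.1; 1 -0.01 -0.02 0.29 0 0 0; 1 -0.02 -0.02 0.28 0.1 0 0
```

View pics/g3.png

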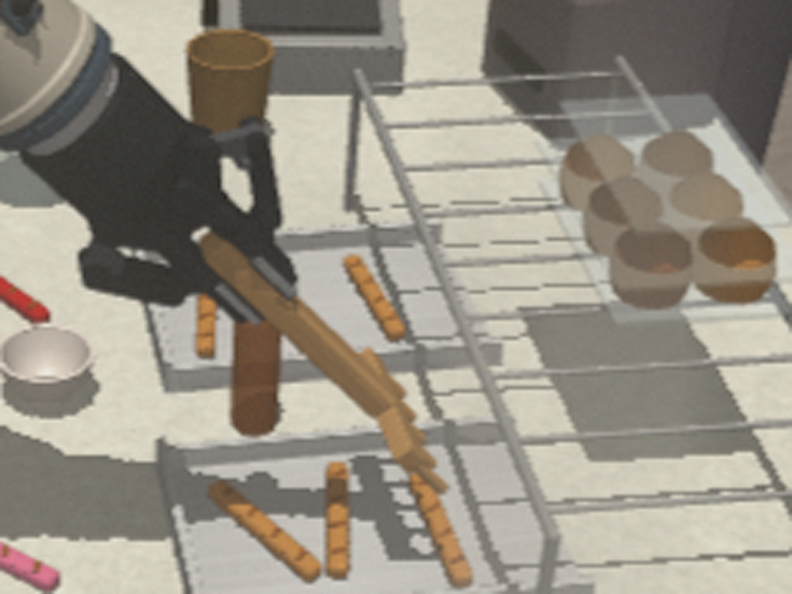

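```bash
python3 - <<'E'
from h import *
f=lambda X:((np.array(w2p("side",X))-[270,150])*3.3).round()
print("near tine",f((604.5,-158,66)),"far tine",f((601,-66,66)),"mid",f((602.5,-112,66)))
print("bar",p2w("side",270+550/3.3,150+535/3.3,120),p2w("side",270+358/3.3,150+72/3.3,120))
print("R3",p2w("side",270+420/3.3,150+475/3.3,10),p2w("side",270+462/3.3,150+582/3.3,10))
print("R rail inner top",p2w("side",270+166/3.3,150+440/3.3,26))
E
```

```text
near tine [442. 494.] far tine [402. 398.] mid [421. 445.]
bar [ 633.53039442 -258.62651254  120.        ] [635.37229218 261.90469097 120.        ]
R3 [615.47259832 -73.78940722  10.        ] [ 618.1669133  -173.18370067   10.        ]
R rail inner top [457.31257867 -42.27888904  26.        ]
```

The tips are where the hand pose puts them: near tine seen at (442,490), predicted (442,494). The rack bar and the far stick agree with the top view, so I'll insert along the axis.

>>> {"fn": "move_arm", "kwargs": {"series": "1 -0.01 -0.02 0.29 0 0 0; 1 -0.02 -0.02 0.28 0.1 0 0; 1 -0.01 -0.01 0.29 0 0 0; 1 -0.02 -0.02 0.28 0.1 0 0; 1 -0.01 -0.02 0.25 0 0 0; 1 0 0 0.1 0 0 0; 1 0 0 0 0 0 0"}}

```text
clock: 9.38
eef_pos: [547.4, -117.6, 139.0]
tcp_rot: [2.432, 0.0, 1.614]
contact_force: [0.7, -0.7, -1.6]
opening: 0.199
```

```bash
python3 - <<'E'
from h import *
print(tipnow(), r.sense()['contact_force'], r.sense()['opening'])
plan([((642,-114,11.5),.04,40,1),((612,-115,11.5),.04,32,5),((570,-116.5,11.5),.04,20,7),((545,-117,12),.04,15,5)],1)
E
```

```text
(array([ 642. , -113.5,   28.7]), array([2.432, 0.   , 1.614])) [ 0.73500048 -0.71561135 -1.63243924] 0.1989551041329942
18 rows, max [0.01 0.24 0.33 1.8  0.1  0.2 ]
1 -0.01 -0.24 0.33 0.6 -0.1 0.2; 1 0 -0.02 -0.1 1.6 0 0; 1 0.01 -0.01 -0.09 1.6 0 0; 1 0 -0.02 -0.09 1.6 0 0; 1 0 -0.02 -0.08 1.6 0 0; 1 0 -0.02 -0.08 1.6 0 0; 1 0 -0.02 -0.08 1.7 0 0; 1 0 -0.02 -0.08 1.7 0 0; 1 0 -0.03 -0.07 1.8 0 0; 1 0 -0.02 -0.06 1.7 0 0; 1 0 -0.03 -0.07 1.7 0 0; 1 0 -0.03 -0.05 1.7 0 0; 1 0 -0.03 -0.06 1.7 0 0; 1 0.01 -0.05 -0.04 1 0 0; 1 0 -0.06 -0.04 1 0 0; 1 0 -0.05 -0.05 1 0 0; 1 0 -0.06 -0.03 1 0 0; 1 0.01 -0.05 -0.04 1 0 0
```

>>> {"fn": "move_arm", "kwargs": {"series": "1 0 -0.08 0.12 0.2 0 0; 1 0 -0.08 0.12 0.2 0 0; 1 0 -0.06 0.08 0.2 0 0; 1 0 0 0 0 0 0; 1 0 0 0 0 0 0"}}

```text
clock: 10.0
eef_pos: [549.0, -117.6, 124.0]
tcp_rot: [2.442, 0.001, 1.614]
contact_force: [-0.1, -0.3, -2.4]
opening: 0.198
```

```bash
python3 - <<'E'
from h import *
print(tipnow(), r.sense()['contact_force'], r.sense()['opening'])
plan([((642,-114,11.5),.04,40,2),((612,-115,11.5),.04,32,5)],1)
E
```

```text
(array([ 642.5, -113.6,   12.9]), array([2.442e+00, 1.000e-03, 1.614e+00])) [-0.08360528 -0.34008247 -2.35352076] 0.19840244175631883
7 rows, max [0.   0.03 0.1  1.6  0.1  0.1 ]
1 0 -0.01 0.01 0 -0.1 0.1; 1 0 -0.02 0.01 0.1 0 0.1; 1 0 -0.01 -0.1 1.6 0 0; 1 0 -0.02 -0.09 1.6 0 0; 1 0 -0.01 -0.09 1.6 0 0; 1 0 -0.03 -0.08 1.6 0 0; 1 0 -0.02 -0.08 1.6 0 0
```

>>> {"fn": "move_arm", "kwargs": {"series": "1 0 -0.02 0.01 0.1 0 0; 1 0 -0.02 -0.1 1.6 0 0; 1 0 -0.02 -0.09 1.6 0 0; 1 0 -0.02 -0.09 1.6 0 0; 1 0 -0.02 -0.08 1.6 0 0; 1 0 -0.02 -0.08 1.6 0 0; 1 0 0 0 0 0 0"}}

```text
clock: 10.88
eef_pos: [534.2, -118.0, 135.8]
tcp_rot: [2.587, 0.0, 1.615]
contact_force: [-0.2, 0.9, -1.7]
opening: 0.204
```

```bash
python3 - <<'E'
from h import *
print(tipnow(), r.sense()['contact_force'], r.sense()['opening'])
plan([((575,-116.5,11.5),.04,22,7),((545,-117,12),.04,15,5)],1)
E
```

```text
(array([ 610.6, -114.7,   12.2]), array([2.587, 0.   , 1.615])) [-0.23969494  0.89468004 -1.69191336] 0.20371292749929307
12 rows, max [0.01 0.06 0.06 1.4  0.1  0.1 ]
1 0 -0.02 -0.06 1.4 0 0; 1 0 -0.02 -0.06 1.4 0 0.1; 1 0 -0.03 -0.06 1.4 0 0; 1 0 -0.02 -0.06 1.4 0 0; 1 0 -0.03 -0.05 1.4 -0.1 0.1; 1 0 -0.03 -0.05 1.4 0 0; 1 0 -0.03 -0.05 1.4 0 0; 1 0 -0.05 -0.06 1.4 0 0; 1 0.01 -0.05 -0.05 1.4 0 0; 1 0 -0.05 -0.05 1.4 0 0; 1 0 -0.05 -0.05 1.4 0 0; 1 0.01 -0.06 -0.04 1.4 0 0
```

>>> {"fn": "move_arm", "kwargs": {"series": "1 0 -0.02 -0.06 1.4 0 0; 1 0 -0.02 -0.06 1.4 0 0.1; 1 0 -0.03 -0.06 1.4 0 0; 1 0 -0.02 -0.06 1.4 0 0; 1 0 -0.03 -0.05 1.4 -0.1 0.1; 1 0 -0.03 -0.05 1.4 0 0; 1 0 -0.03 -0.05 1.4 0 0; 1 0 -0.05 -0.06 1.4 0 0; 1 0.01 -0.05 -0.05 1.4 0 0; 1 0 -0.05 -0.05 1.4 0 0; 1 0 -0.05 -0.05 1.4 0 0; 1 0.01 -0.06 -0.04 1.4 0 0; 1 0 0 0 0 0 0"}}

```text
clock: 12.5
eef_pos: [505.6, -112.4, 151.1]
tcp_rot: [2.887, -0.016, 1.618]
contact_force: [0.5, -0.8, -0.9]
opening: 0.2
```

```bash
python3 - <<'E'
from h import *
print(tipnow(), r.sense()['contact_force'], r.sense()['opening'])
im=vision.grab_frame("side")[:,:,::-1]; crop("side",(300,260,460,350),4.9,"g4",im)
plan([((511,-119,12),.04,13,8)],1)
E
```

```text
(array([ 542.2, -108.5,   10.6]), array([ 2.887, -0.016,  1.618])) [ 0.51086138 -0.8021994  -0.92605338] 0.19990566418482072
8 rows, max [0.03 0.09 0.03 0.2  0.2  0.1 ]
1 -0.02 -0.08 -0.03 0.2 -0.1 0; 1 -0.02 -0.08 -0.03 0.2 -0.1 0.1; 1 -0.02 -0.08 -0.03 0.2 -0.2 0; 1 -0.02 -0.09 -0.03 0.2 -0.1 0; 1 -0.02 -0.08 -0.03 0.2 -0.1 0; 1 -0.02 -0.08 -0.02 0.2 -0.1 0.1; 1 -0.03 -0.08 -0.03 0.2 -0.2 0; 1 -0.02 -0.08 -0.03 0.2 -0.1 0
```

View pics/g4.png

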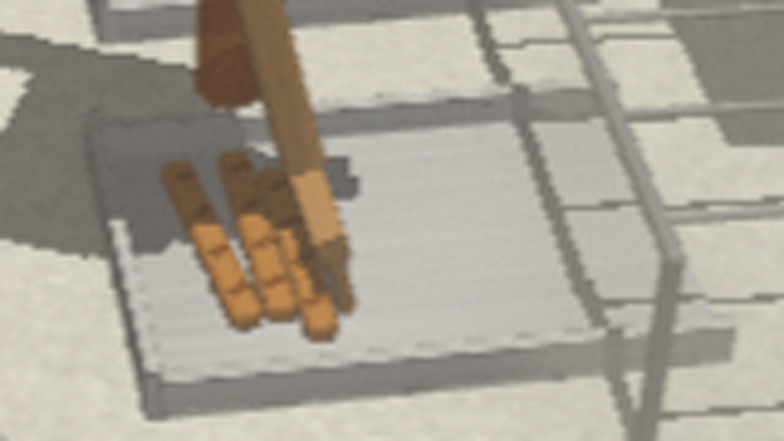

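Three sticks are gathered and nearly parallel in front of the tines, with the nearest stick end at about (245,315) in the crop. I'll carry on to the rail.

>>> {"fn": "move_arm", "kwargs": {"series": "1 -0.02 -0.08 -0.03 0.2 -0.1 0; 1 -0.02 -0.08 -0.03 0.2 -0.1 0.1; 1 -0.02 -0.08 -0.03 0.2 -0.2 0; 1 -0.02 -0.09 -0.03 0.2 -0.1 0; 1 -0.02 -0.08 -0.03 0.2 -0.1 0; 1 -0.02 -0.08 -0.02 0.2 -0.1 0.1; 1 -0.03 -0.08 -0.03 0.2 -0.2 0; 1 -0.02 -0.08 -0.03 0.2 -0.1 0; 1 0 0 0 0 0 0; 1 0 0 0 0 0 0"}}

```text
clock: 13.8
eef_pos: [475.9, -120.9, 153.6]
tcp_rot: [2.916, 0.001, 1.61]
contact_force: [0.8, -0.3, 0.0]
opening: 0.197
```

```bash
python3 - <<'E'
from h import *
print(tipnow(), r.sense()['contact_force'], r.sense()['opening'])
plan([((508,-119,12),.04,13,3)],1)
E
```

```text
(array([ 508.3, -119.8,   12. ]), array([2.916e+00, 1.000e-03, 1.610e+00])) [ 0.84796674 -0.27193473  0.04138714] 0.19700755260615138
3 rows, max [0.01 0.01 0.   0.1  0.1  0.  ]
1 0.01 0 0 0 0 0; 1 0 -0.01 0 -0.1 0.1 0; 1 0.01 0 0 0 0 0
```

>>> {"fn": "move_arm", "kwargs": {"series": "1 0 -0.03 -0.01 0 0 0; 1 0 0 0 0 0 0"}}

```text
clock: 14.05
eef_pos: [474.7, -120.9, 153.7]
tcp_rot: [2.916, 0.001, 1.61]
contact_force: [0.5, 0.7, -1.6]
opening: 0.197
```

```bash
python3 - <<'E'
from h import *
print(tipnow(), r.sense()['contact_force'], r.sense()['opening'])
im=vision.grab_frame("side")[:,:,::-1]; crop("side",(310,265,410,345),6,"g5",im)
E
```

```text
(array([ 507.1, -119.8,   12.1]), array([2.916e+00, 1.000e-03, 1.610e+00])) [ 0.45686144  0.71009655 -1.55935301] 0.1970899834205228
```

View pics/g5.png

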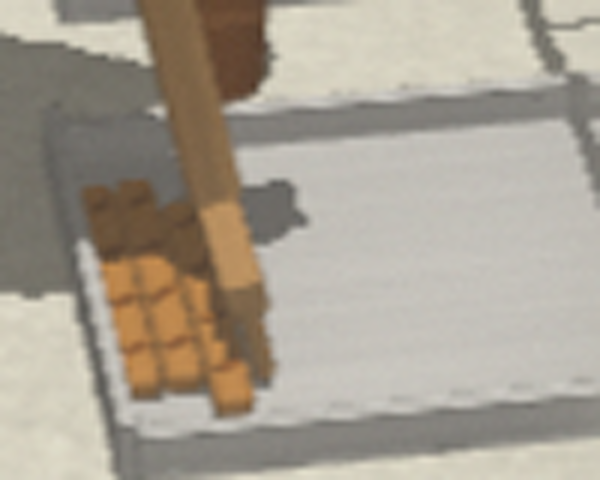

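The right tray's three sticks lie packed side by side along the rail, first stick touching at about (125,370) in the crop. Now I'll lift off and go over to the left tray.

```bash
python3 - <<'E'
from h import *
st=plan([((516,-119,13),.04,13,3),((516,-119,200),.04,13,9)],1)
end=np.array([658,125,13.]); u=pose(end,.033,42)[1].as_matrix()[:,2]; pre=end-u*120; print(pre)
plan([((516,20,190),.035,20,9),(pre+[0,0,5],.033,42,10)],1,st)
E
```

```text
12 rows, max [0.01 0.12 0.51 0.1  0.1  0.  ]
1 0 0.07 0.01 0 0 0; 1 0.01 0.07 0.01 -0.1 0.1 0; 1 0 0.08 0.01 0 0 0; 1 0 0.11 -0.51 0 0 0; 1 0 0.12 -0.5 0 0 0; 1 0 0.12 -0.51 0 0 0; 1 0 0.11 -0.51 0 0 0; 1 0 0.12 -0.5 0 0 0; 1 0 0.12 -0.51 0 0 0; 1 0 0.11 -0.5 0 0 0; 1 0 0.12 -0.51 0 0 0; 1 0 0.12 -0.51 0 0 0
[577.74804426 122.3507237  102.17737906]
19 rows, max [0.39 0.15 0.27 2.2  0.1  0.1 ]
1 0.39 -0.04 0.03 -0.8 0 0; 1 0.38 -0.04 0.03 -0.8 0 0.1; 1 0.39 -0.04 0.03 -0.7 0 0; 1 0.39 -0.05 0.04 -0.8 0 0; 1 0.38 -0.04 0.03 -0.8 -0.1 0; 1 0.39 -0.04 0.03 -0.8 0 0.1; 1 0.38 -0.05 0.03 -0.7 0 0; 1 0.39 -0.04 0.03 -0.8 0 0; 1 0.39 -0.05 0.03 -0.8 0 0; 1 0.25 -0.06 0.26 -2.2 0 0; 1 0.25 -0.06 0.25 -2.2 0 0; 1 0.25 -0.08 0.26 -2.2 0 0; 1 0.25 -0.09 0.26 -2.2 0 0.1; 1 0.25 -0.09 0.26 -2.2 0 0; 1 0.25 -0.11 0.27 -2.2 0 0; 1 0.25 -0.12 0.26 -2.2 0 0; 1 0.25 -0.12 0.27 -2.2 -0.1 0; 1 0.25 -0.14 0.27 -2.2 0 0; 1 0.26 -0.15 0.26 -2.2 0 0
```

>>> {"fn": "move_arm", "kwargs": {"series": "1 0 0.07 0.01 0 0 0; 1 0 0.07 0.01 0 0 0; 1 0 0.08 0.01 0 0 0; 1 0 0.11 -0.4 0 0 0; 1 0 0.12 -0.5 0 0 0; 1 0 0.12 -0.51 0 0 0; 1 0 0.11 -0.51 0 0 0; 1 0 0.12 -0.5 0 0 0; 1 0 0.12 -0.51 0 0 0; 1 0 0.11 -0.5 0 0 0; 1 0 0.12 -0.51 0 0 0; 1 0 0.12 -0.51 0 0 0; 1 0 0 0 0 0 0"}}

```text
clock: 15.72
eef_pos: [486.6, -119.9, 342.8]
tcp_rot: [2.918, 0.001, 1.611]
contact_force: [1.3, -0.4, -1.2]
opening: 0.2
```

```bash
python3 - <<'E'
from h import *
print(tipnow(), r.sense()['contact_force'], r.sense()['opening'])
E
```

```text
(array([ 518.8, -118.7,  201.1]), array([2.918e+00, 1.000e-03, 1.611e+00])) [ 1.27538613 -0.44672367 -1.23113464] 0.20039299369425234
```

>>> {"fn": "move_arm", "kwargs": {"series": "1 0.39 -0.04 0.03 -0.8 0 0; 1 0.38 -0.04 0.03 -0.8 0 0.1; 1 0.39 -0.04 0.03 -0.7 0 0; 1 0.39 -0.05 0.04 -0.8 0 0; 1 0.38 -0.04 0.03 -0.8 -0.1 0; 1 0.39 -0.04 0.03 -0.8 0 0.1; 1 0.38 -0.05 0.03 -0.7 0 0; 1 0.39 -0.04 0.03 -0.8 0 0; 1 0.39 -0.05 0.03 -0.8 0 0; 1 0.39 -0.04 0.03 -0.8 0 0; 1 0.25 -0.04 0.03 -0.8 0 0; 1 0.15 -0.04 0 -0.8 0 0; 1 0 0 0 0 0 0"}}

```text
clock: 17.35
eef_pos: [452.2, 66.6, 309.9]
tcp_rot: [2.76, -0.006, 1.613]
contact_force: [-0.2, -0.5, -1.6]
opening: 0.201
```

```bash
python3 - <<'E'
from h import *
print(tipnow(), r.sense()['contact_force'], r.sense()['opening'])
end=np.array([658,125,13.]); u=pose(end,.033,42)[1].as_matrix()[:,2]; pre=end-u*120
plan([(pre+[0,0,5],.033,42,9)],1)
E
```

```text
(array([506.2,  69.7, 175.1]), array([ 2.76 , -0.006,  1.613])) [-0.19559518 -0.46628515 -1.55283171] 0.20079901382723958
9 rows, max [0.15 0.1  0.28 2.3  0.1  0.1 ]
1 0.14 -0.02 0.25 -2.2 -0.1 0; 1 0.14 -0.03 0.26 -2.3 0 0.1; 1 0.14 -0.05 0.27 -2.2 -0.1 0; 1 0.14 -0.05 0.26 -2.3 0 0; 1 0.15 -0.06 0.27 -2.2 -0.1 0.1; 1 0.14 -0.08 0.27 -2.2 -0.1 0; 1 0.14 -0.08 0.28 -2.3 0 0; 1 0.14 -0.1 0.28 -2.2 -0.1 0; 1 0.15 -0.1 0.27 -2.2 -0.1 0.1
```

>>> {"fn": "move_arm", "kwargs": {"series": "1 0.14 -0.02 0.25 -2.2 -0.1 0; 1 0.14 -0.03 0.26 -2.3 0 0.1; 1 0.14 -0.05 0.27 -2.2 -0.1 0; 1 0.14 -0.05 0.26 -2.3 0 0; 1 0.15 -0.06 0.27 -2.2 -0.1 0.1; 1 0.14 -0.08 0.27 -2.2 -0.1 0; 1 0.14 -0.08 0.28 -2.3 0 0; 1 0.1 -0.1 0.28 -2.2 0 0; 1 0.05 -0.08 0.2 -2.2 0 0; 1 0 0 0 0 0 0"}}

```text
clock: 18.6
eef_pos: [480.2, 111.6, 218.9]
tcp_rot: [2.411, 0.0, 1.602]
contact_force: [-0.3, 0.7, -0.8]
opening: 0.202
```

```bash
python3 - <<'E'
from h import *
print(tipnow(), r.sense()['contact_force'], r.sense()['opening'])
end=np.array([658,125,20.])
plan([(end,.033,42,9)],1)
E
```

```text
(array([577.1, 114.7, 110.6]), array([2.411, 0.   , 1.602])) [-0.29279477  0.65860947 -0.84665498] 0.20230036893564973
9 rows, max [0.03 0.01 0.34 0.1  0.1  0.1 ]
1 0.02 0 0.34 0 0 0; 1 0.02 0 0.34 0 0 0; 1 0.02 0 0.33 -0.1 0 0; 1 0.02 0 0.34 0 0 0; 1 0.03 -0.01 0.34 0 0 0; 1 0.02 0 0.34 0 0 0; 1 0.02 0 0.34 0 0 0; 1 0.02 0 0.33 0 0 -0.1; 1 0.02 0 0.34 -0.1 0.1 0
```

>>> {"fn": "move_arm", "kwargs": {"series": "1 0.03 -0.01 0.34 0 0 0; 1 0.03 -0.01 0.34 0 0 0; 1 0.02 -0.01 0.33 -0.1 0 0; 1 0.02 -0.01 0.34 0 0 0; 1 0.03 -0.01 0.34 0 0 0; 1 0.02 -0.01 0.3 0 0 0; 1 0.02 0 0.15 0 0 0; 1 0 0 0 0 0 0"}}

```text
clock: 19.6
eef_pos: [540.0, 119.8, 181.9]
tcp_rot: [2.457, 0.0, 1.603]
contact_force: [-0.2, -0.4, -0.7]
opening: 0.198
```

```bash
python3 - <<'E'
from h import *
print(tipnow(), r.sense()['contact_force'], r.sense()['opening'])
plan([(np.array([657,125,12.5]),.033,42,5)],1)
im=vision.grab_frame("side")[:,:,::-1]; crop("side",(300,170,480,290),4.3,"g6",im)
E
```

```text
(array([631.8, 122.8,  69.3]), array([2.457, 0.   , 1.603])) [-0.22323947 -0.39227106 -0.71798643] 0.198427683866075
5 rows, max [0.01 0.13 0.3  0.6  0.   0.  ]
1 0.01 -0.12 0.3 -0.6 0 0; 1 0 -0.12 0.3 -0.5 0 0; 1 0.01 -0.12 0.3 -0.6 0 0; 1 0.01 -0.13 0.29 -0.5 0 0; 1 0 -0.12 0.3 -0.6 0 0
```

>>> {"fn": "move_arm", "kwargs": {"series": "1 0.01 -0.14 0.28 -0.6 0 0; 1 0 -0.13 0.3 -0.5 0 0; 1 0.01 -0.12 0.3 -0.6 0 0; 1 0 -0.13 0.29 -0.5 0 0; 1 0 -0.1 0.2 -0.6 0 0; 1 0 0 0 0 0 0"}}

```text
clock: 20.4
eef_pos: [561.3, 122.0, 164.6]
tcp_rot: [2.48, -0.001, 1.605]
contact_force: [0.0, 0.2, -1.7]
opening: 0.2
```

```bash
python3 - <<'E'
from h import *
print(tipnow(), r.sense()['contact_force'], r.sense()['opening'])
plan([(np.array([657,125,12]),.033,42,3)],1)
E
```

```text
(array([650.5, 125.1,  49.9]), array([ 2.480e+00, -1.000e-03,  1.605e+00])) [ 2.91184805e-04  1.94996800e-01 -1.67786739e+00] 0.1996514786967166
3 rows, max [0.   0.25 0.28 1.4  0.1  0.  ]
1 0 -0.24 0.28 -1.4 0 0; 1 0 -0.24 0.28 -1.3 -0.1 0; 1 0 -0.25 0.28 -1.4 0 0
```

```bash
python3 - <<'E'
from h import *
s=r.sense(); print(s['qpos'].round(3), s['qvel'].round(3), s['joint_efforts'].round(1), s['wrist_torque'].round(2))
E
```

```text
[ 0.311  0.176  2.275 -1.295  0.175  1.513] [-0.003  0.001  0.004  0.001  0.    -0.   ] [ -0.  -38.9 -25.9  -0.7  -0.3  -0. ] [-0.03  0.48  0.01]
```

View pics/g6.png

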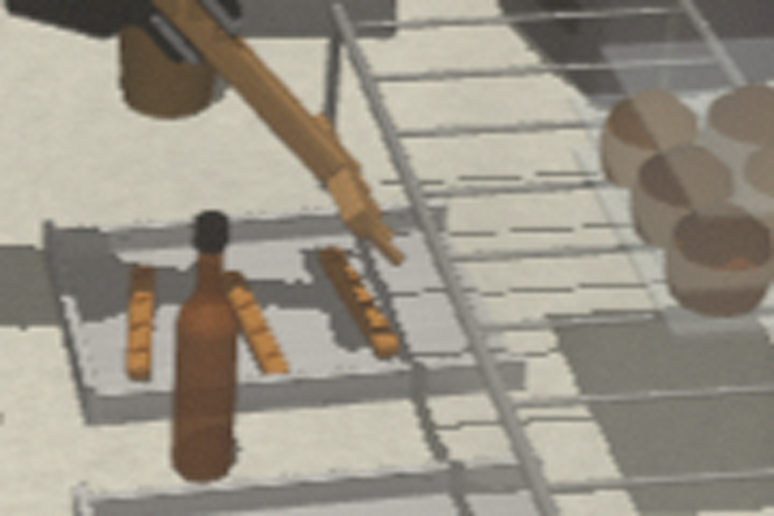

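The tines are in front of the rack bar and above the far stick at (355,300) in the crop. The wrist is at its j4 limit at this tilt, so I'll use about 31° and yaw the rake slightly towards the arm plane; that still leaves more than 20 mm to the bar.

```bash
python3 - <<'E'
from h import *
st=plan([((638,125,42),.08,35,3)],1)
plan([((648,125,22),.1,31,4)],1,st)
E
```

```text
3 rows, max [0.03 0.06 0.01 1.   0.5  0.8 ]
1 -0.03 -0.06 -0.01 1 0.5 -0.7; 1 -0.03 -0.06 -0.01 0.9 0.5 -0.8; 1 -0.02 -0.06 -0.01 1 0.5 -0.7
4 rows, max [0.02 0.05 0.14 1.   0.2  0.3 ]
1 -0.02 0.04 0.14 1 0.2 -0.2; 1 -0.01 0.05 0.14 1 0.1 -0.3; 1 -0.02 0.04 0.14 1 0.2 -0.2; 1 -0.01 0.05 0.14 1 0.1 -0.2
```

>>> {"fn": "move_arm", "kwargs": {"series": "1 -0.03 -0.06 -0.01 1 0.5 -0.7; 1 -0.03 -0.06 -0.01 0.9 0.5 -0.8; 1 -0.02 -0.06 -0.01 1 0.5 -0.7; 1 0 0 0 0 0 0"}}

```text
clock: 20.9
eef_pos: [554.3, 118.1, 161.0]
tcp_rot: [2.533, 0.001, 1.652]
contact_force: [0.3, -0.4, -0.9]
opening: 0.199
```

```bash
python3 - <<'E'
from h import *
print(tipnow(), r.sense()['contact_force'],r.sense()['qpos'].round(3))
plan([((648,125,22),.1,31,4)],1)
E
```

```text
(array([637.1, 124.7,  41.8]), array([2.533e+00, 1.000e-03, 1.652e+00])) [ 0.26561762 -0.38510929 -0.86638658] [ 0.274  0.166  2.262 -0.777  0.158  0.929]
4 rows, max [0.02 0.05 0.15 1.   0.2  0.3 ]
1 -0.01 0.05 0.14 1 0.2 -0.2; 1 -0.02 0.05 0.14 0.9 0.1 -0.2; 1 -0.01 0.05 0.14 1 0.2 -0.3; 1 -0.02 0.05 0.15 1 0.1 -0.2
```

Tracking is accurate again (j4 = -0.78), so I'll continue.

>>> {"fn": "move_arm", "kwargs": {"series": "1 -0.01 0.05 0.14 1 0.2 -0.2; 1 -0.02 0.05 0.14 0.9 0.1 -0.2; 1 -0.01 0.05 0.14 1 0.2 -0.3; 1 -0.01 0.05 0.14 1 0.1 -0.2; 1 0 0 0 0 0 0"}}

```text
clock: 21.52
eef_pos: [573.1, 117.0, 146.2]
tcp_rot: [2.602, 0.002, 1.668]
contact_force: [-0.7, -0.6, -1.6]
opening: 0.204
```

```bash
python3 - <<'E'
from h import *
print(tipnow(), r.sense()['contact_force'],r.sense()['qpos'].round(3))
plan([((656,125,12.5),.1,31,3)],1)
E
```

```text
(array([647.4, 123.9,  21.5]), array([2.602e+00, 2.000e-03, 1.668e+00])) [-0.7038478  -0.60788865 -1.59079525] [ 0.244  0.222  2.191 -0.383  0.209  0.501]
3 rows, max [0.01 0.02 0.1  0.1  0.1  0.1 ]
1 0 0.02 0.1 0 0.1 0; 1 0 0.02 0.1 -0.1 0 -0.1; 1 -0.01 0.02 0.1 0 0.1 0
```

>>> {"fn": "move_arm", "kwargs": {"series": "1 0 0.03 0.1 0 0 0; 1 0 0.03 0.1 0 0 0; 1 0 0.02 0.1 0 0 0; 1 0 0 0 0 0 0"}}

```text
clock: 22.02
eef_pos: [581.8, 117.8, 136.8]
tcp_rot: [2.602, 0.003, 1.667]
contact_force: [0.2, -0.3, -1.1]
opening: 0.194
```

```bash
python3 - <<'E'
from h import *
print(tipnow(), r.sense()['contact_force'],r.sense()['qpos'].round(3))
plan([((655,125,12),.1,31,1),((610,124,12),.07,24,8),((560,123,12),.033,16,9)],1)
E
```

```text
(array([656.1, 124.6,  12.1]), array([2.602, 0.003, 1.667])) [ 0.19131672 -0.30533689 -1.10843933] [ 0.242  0.252  2.181 -0.419  0.19   0.535]
18 rows, max [0.02 0.08 0.07 0.9  0.3  0.3 ]
1 0 -0.03 -0.01 -0.1 0.3 -0.1; 1 0.01 -0.07 -0.07 0.9 -0.1 0.2; 1 0.02 -0.06 -0.07 0.9 -0.1 0.2; 1 0.02 -0.07 -0.07 0.8 -0.1 0.2; 1 0.01 -0.07 -0.07 0.9 -0.1 0.2; 1 0.02 -0.07 -0.06 0.9 -0.1 0.2; 1 0.01 -0.07 -0.06 0.9 -0.1 0.2; 1 0.02 -0.07 -0.07 0.8 -0.1 0.2; 1 0.01 -0.07 -0.05 0.9 -0.1 0.2; 1 0.01 -0.07 -0.06 0.9 -0.1 0.2; 1 0.01 -0.07 -0.05 0.9 -0.1 0.2; 1 0.01 -0.07 -0.06 0.9 -0.1 0.3; 1 0.01 -0.08 -0.05 0.9 0 0.2; 1 0.01 -0.07 -0.04 0.8 -0.1 0.2; 1 0.01 -0.07 -0.05 0.9 -0.1 0.2; 1 0.01 -0.08 -0.04 0.9 -0.1 0.2; 1 0.01 -0.07 -0.05 0.9 -0.1 0.2; 1 0.01 -0.08 -0.04 0.9 -0.1 0.3
```

>>> {"fn": "move_arm", "kwargs": {"series": "1 0 -0.03 -0.01 0 0.2 0; 1 0.01 -0.07 -0.07 0.9 -0.1 0.2; 1 0.02 -0.06 -0.07 0.9 -0.1 0.2; 1 0.02 -0.07 -0.07 0.8 -0.1 0.2; 1 0.01 -0.07 -0.07 0.9 -0.1 0.2; 1 0.02 -0.07 -0.06 0.9 -0.1 0.2; 1 0.01 -0.07 -0.06 0.9 -0.1 0.2; 1 0.02 -0.07 -0.07 0.8 -0.1 0.2; 1 0.01 -0.07 -0.05 0.9 -0.1 0.2; 1 0 0 0 0 0 0"}}

```text
clock: 23.28
eef_pos: [549.0, 120.2, 145.5]
tcp_rot: [2.731, -0.001, 1.636]
contact_force: [-0.3, -0.5, -0.9]
opening: 0.198
```

```bash
python3 - <<'E'
from h import *
print(tipnow(), r.sense()['contact_force'],r.sense()['qpos'].round(3))
plan([((550,122,12),.033,16,11)],1)
E
```

```text
(array([606.9, 124.1,  12.3]), array([ 2.731e+00, -1.000e-03,  1.636e+00])) [-0.29408825 -0.49190667 -0.86190876] [ 0.259  0.209  2.144 -0.2    0.392  0.364]
11 rows, max [0.01 0.08 0.05 0.7  0.1  0.2 ]
1 0.01 -0.08 -0.05 0.7 -0.1 0.2; 1 0 -0.07 -0.05 0.7 0 0.1; 1 0.01 -0.08 -0.05 0.6 -0.1 0.2; 1 0.01 -0.08 -0.04 0.7 0 0.1; 1 0 -0.07 -0.05 0.7 -0.1 0.2; 1 0.01 -0.08 -0.04 0.7 -0.1 0.1; 1 0 -0.08 -0.05 0.7 0 0.2; 1 0.01 -0.08 -0.04 0.7 -0.1 0.2; 1 0 -0.08 -0.04 0.6 -0.1 0.1; 1 0.01 -0.08 -0.03 0.7 0 0.2; 1 0 -0.08 -0.04 0.7 -0.1 0.1
```

>>> {"fn": "move_arm", "kwargs": {"series": "1 0.01 -0.08 -0.05 0.7 -0.1 0.2; 1 0 -0.07 -0.05 0.7 0 0.1; 1 0.01 -0.08 -0.05 0.6 -0.1 0.2; 1 0.01 -0.08 -0.04 0.7 0 0.1; 1 0 -0.07 -0.05 0.7 -0.1 0.2; 1 0.01 -0.08 -0.04 0.7 -0.1 0.1; 1 0 -0.08 -0.05 0.7 0 0.2; 1 0.01 -0.08 -0.04 0.7 -0.1 0.2; 1 0 -0.08 -0.04 0.6 -0.1 0.1; 1 0.01 -0.08 -0.03 0.7 0 0.2; 1 0 -0.08 -0.04 0.7 -0.1 0.1; 1 0 0 0 0 0 0"}}

```text
clock: 24.78
eef_pos: [507.3, 120.7, 152.3]
tcp_rot: [2.871, 0.001, 1.602]
contact_force: [-0.1, -0.4, -1.4]
opening: 0.198
```

```bash
python3 - <<'E'
from h import *
print(tipnow(), r.sense()['contact_force'],r.sense()['qpos'].round(3))
plan([((520,121,12),.033,13,8)],1)
E
```

```text
(array([546.1, 121.8,  12.3]), array([2.871e+00, 1.000e-03, 1.602e+00])) [-0.10444176 -0.44675515 -1.41665874] [ 0.273  0.177  2.116 -0.117  0.589  0.33 ]
8 rows, max [0.   0.06 0.02 0.4  0.1  0.1 ]
1 0 -0.06 -0.02 0.3 0 0; 1 0 -0.06 -0.02 0.3 0 0; 1 0 -0.06 -0.02 0.3 0 0; 1 0 -0.06 -0.02 0.3 0 0; 1 0 -0.06 -0.02 0.4 0 0; 1 0 -0.06 -0.02 0.3 0 -0.1; 1 0 -0.06 -0.02 0.3 0.1 0; 1 0 -0.06 -0.02 0.3 0 0
```

>>> {"fn": "move_arm", "kwargs": {"series": "1 0 -0.06 -0.02 0.3 0 0; 1 0 -0.06 -0.02 0.3 0 0; 1 0 -0.06 -0.02 0.3 0 0; 1 0 -0.06 -0.02 0.3 0 0; 1 0 -0.06 -0.02 0.4 0 0; 1 0 -0.06 -0.02 0.3 0 0; 1 0 -0.06 -0.02 0.3 0 0; 1 0 -0.06 -0.02 0.3 0 0; 1 0 0 0 0 0 0; 1 0 0 0 0 0 0"}}

```text
clock: 26.02
eef_pos: [485.5, 119.9, 153.7]
tcp_rot: [2.918, 0.001, 1.602]
contact_force: [1.0, -0.4, -1.3]
opening: 0.2
```

```bash
python3 - <<'E'
from h import *
print(tipnow(), r.sense()['contact_force'])
plan([((515.5,121,12),.033,13,3)],1)
im=vision.grab_frame("side")[:,:,::-1]; crop("side",(305,205,405,280),6,"g7",im)
E
```

```text
(array([517.7, 120.8,  12. ]), array([2.918e+00, 1.000e-03, 1.602e+00])) [ 0.98373235 -0.35203151 -1.29208514]
3 rows, max [0.   0.03 0.01 0.1  0.1  0.1 ]
1 0 -0.02 0 -0.1 0 0; 1 0 -0.02 -0.01 0 0 0; 1 0 -0.03 0 -0.1 0.1 -0.1
```

View pics/g7.png

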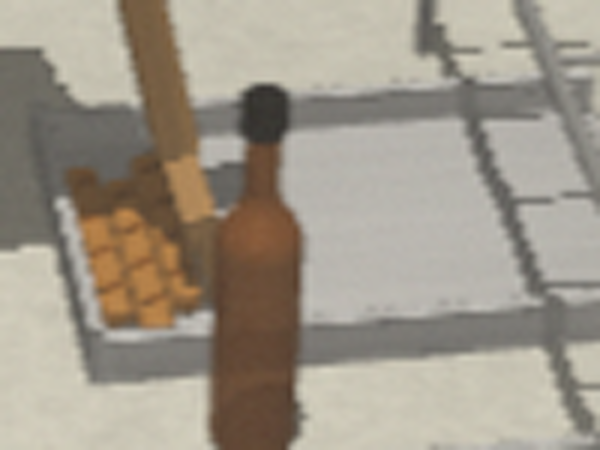

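The left tray's sticks are packed along the rail too; I'll give a last 2 mm nudge, then lift off.

>>> {"fn": "move_arm", "kwargs": {"series": "1 0 -0.03 0 0 0 0; 1 0 -0.02 0 0 0 0; 1 0 0 0 0 0 0; 1 0 0.07 0 0 0 0; 1 0 0.07 0 0 0 0; 1 0 0.08 0 0 0 0; 1 0 0.11 -0.4 0 0 0; 1 0 0.12 -0.5 0 0 0; 1 0 0.12 -0.5 0 0 0; 1 0 0.12 -0.5 0 0 0; 1 0 0.12 -0.5 0 0 0; 1 0 0.12 -0.5 0 0 0; 1 0 0.12 -0.5 0 0 0; 1 0 0.12 -0.5 0 0 0; 1 0 0.12 -0.5 0 0 0; 1 0 0 0 0 0 0"}}

```text
clock: 28.08
eef_pos: [496.0, 120.1, 341.3]
tcp_rot: [2.921, 0.001, 1.602]
contact_force: [-0.2, 0.4, -1.4]
opening: 0.205
```

```bash
python3 - <<'E'
from h import *
print(tipnow(), r.sense()['contact_force'])
st=plan([((500,-20,205),.05,10,9),((400,-250,200),.16,0,14),((387,-319.5,180),.16,0,8)],1)
E
```

```text
(array([527.7, 120.9, 199.5]), array([2.921e+00, 1.000e-03, 1.602e+00])) [-0.2275723   0.35684119 -1.3613943 ]
31 rows, max [0.41 0.2  0.07 0.8  0.1  0.5 ]
1 -0.39 -0.07 -0.03 0.3 0 -0.1; 1 -0.39 -0.06 -0.04 0.3 0.1 -0.1; 1 -0.39 -0.07 -0.03 0.3 0 -0.1; 1 -0.39 -0.07 -0.03 0.3 0 -0.2; 1 -0.39 -0.07 -0.04 0.3 0.1 -0.1; 1 -0.39 -0.07 -0.03 0.2 0 -0.1; 1 -0.39 -0.07 -0.03 0.3 0 -0.1; 1 -0.39 -0.07 -0.03 0.3 0 -0.1; 1 -0.39 -0.07 -0.04 0.3 0.1 -0.1; 1 -0.41 -0.15 -0.02 0.7 0 -0.5; 1 -0.4 -0.16 -0.03 0.7 0.1 -0.4; 1 -0.4 -0.16 -0.02 0.7 0 -0.5; 1 -0.4 -0.16 -0.02 0.8 0.1 -0.4; 1 -0.39 -0.17 -0.01 0.7 0 -0.5; 1 -0.4 -0.16 -0.02 0.7 0 -0.4; 1 -0.39 -0.18 -0.01 0.7 0.1 -0.5; 1 -0.4 -0.17 -0.01 0.7 0 -0.4; 1 -0.39 -0.18 0 0.7 0 -0.5; 1 -0.38 -0.18 -0.01 0.8 0.1 -0.4; 1 -0.39 -0.19 0 0.7 0 -0.5; 1 -0.39 -0.18 0 0.7 0.1 -0.4; 1 -0.38 -0.19 0 0.7 0 -0.5; 1 -0.38 -0.2 0.01 0.7 0 -0.4; 1 -0.21 -0.07 0.06 0 0 0; 1 -0.2 -0.08 0.07 0 0 0; 1 -0.21 -0.07 0.06 0 0 0; 1 -0.21 -0.08 0.06 0 0 0; 1 -0.21 -0.07 0.06 0 0 0; 1 -0.21 -0.08 0.07 0 0 0; 1 -0.2 -0.07 0.06 0 0 0; 1 -0.21 -0.07 0.06 0 0 0
```

>>> {"fn": "move_arm", "kwargs": {"series": "1 -0.39 -0.07 -0.03 0.3 0 -0.1; 1 -0.39 -0.06 -0.04 0.3 0.1 -0.1; 1 -0.39 -0.07 -0.03 0.3 0 -0.1; 1 -0.39 -0.07 -0.03 0.3 0 -0.2; 1 -0.39 -0.07 -0.04 0.3 0.1 -0.1; 1 -0.39 -0.07 -0.03 0.2 0 -0.1; 1 -0.39 -0.07 -0.03 0.3 0 -0.1; 1 -0.39 -0.07 -0.03 0.3 0 -0.1; 1 -0.39 -0.07 -0.04 0.3 0.1 -0.1; 1 -0.41 -0.15 -0.02 0.7 0 -0.5; 1 -0.4 -0.16 -0.03 0.7 0.1 -0.4; 1 -0.4 -0.16 -0.02 0.7 0 -0.5; 1 -0.4 -0.16 -0.02 0.8 0.1 -0.4; 1 -0.39 -0.17 -0.01 0.7 0 -0.5; 1 -0.4 -0.16 -0.02 0.7 0 -0.4; 1 -0.39 -0.18 -0.01 0.7 0.1 -0.5; 1 -0.4 -0.17 -0.01 0.7 0 -0.4; 1 -0.39 -0.18 0 0.7 0 -0.5; 1 -0.3 -0.15 0 0.8 0.1 -0.4; 1 0 0 0 0 0 0"}}

```text
clock: 30.58
eef_pos: [410.7, -190.7, 322.6]
tcp_rot: [3.128, -0.007, 1.701]
contact_force: [0.5, -0.4, -1.4]
opening: 0.203
```

```bash
python3 - <<'E'
from h import *
print(tipnow(), r.sense()['contact_force'])
plan([((387,-319.3,160),.16,0,8)],1)
E
```

```text
(array([ 412.5, -189.5,  177.3]), array([ 3.128, -0.007,  1.701])) [ 0.4564654  -0.43697449 -1.38114164]
8 rows, max [0.39 0.14 0.06 0.1  0.1  0.3 ]
1 -0.39 -0.13 0.05 0.1 0 -0.2; 1 -0.39 -0.12 0.05 0.1 -0.1 -0.2; 1 -0.39 -0.13 0.05 0.1 0 -0.2; 1 -0.38 -0.13 0.05 0.1 -0.1 -0.3; 1 -0.39 -0.13 0.05 0.1 0 -0.2; 1 -0.39 -0.14 0.06 0.1 -0.1 -0.2; 1 -0.38 -0.13 0.05 0.1 0 -0.2; 1 -0.39 -0.14 0.05 0.1 -0.1 -0.2
```

>>> {"fn": "move_arm", "kwargs": {"series": "1 -0.39 -0.13 0 0.1 0 -0.2; 1 -0.39 -0.12 0 0.1 -0.1 -0.2; 1 -0.39 -0.13 0 0.1 0 -0.2; 1 -0.38 -0.13 0 0.1 -0.1 -0.3; 1 -0.39 -0.13 0 0.1 0 -0.2; 1 -0.35 -0.13 0 0.1 -0.1 -0.2; 1 -0.25 -0.1 0 0.1 0 -0.2; 1 -0.1 -0.05 0 0.1 0 -0.2; 1 0 0 0 0 0 0"}}

```text
clock: 31.7
eef_pos: [387.9, -307.7, 321.4]
tcp_rot: [-3.141, -0.001, 1.733]
contact_force: [0.8, -0.3, -1.7]
opening: 0.199
```

```bash
python3 - <<'E'
from h import *
print(tipnow(), r.sense()['contact_force'])
plan([((387,-319.3,70),.16,0,7)],1)
im=vision.grab_frame("top")[:,:,::-1]; cv2.imwrite("pics/t2.png",im)
hsv=cv2.cvtColor(im,cv2.COLOR_BGR2HSV); m=cv2.inRange(hsv,(8,110,90),(22,255,255))
for nm,o,yaw,bx in (("L",(466.5,122),.033,(248,160,318,240)),("R",(458.2,-117.5),.04,(342,160,415,242))):
    x0,y0,x1,y1=bx; q=m[y0:y1,x0:x1]; v,u=np.nonzero(q); P=np.array([p2w("top",a+x0,b+y0,14)[:2] for a,b in zip(u,v)])-o
    c,s=np.cos(yaw),np.sin(yaw); L=P@np.array([[c,-s],[s,c]])
    print(nm,len(u),"x",np.percentile(L[:,0],[0,2,50,98,100]).round(1),"y",np.percentile(L[:,1],[0,2,50,98,100]).round(1))
E
```

```text
(array([ 387.7, -307.5,  176.1]), array([-3.141e+00, -1.000e-03,  1.733e+00])) [ 0.77844464 -0.31629802 -1.74430498]
7 rows, max [0.05 0.01 0.38 0.1  0.1  0.1 ]
1 -0.04 -0.01 0.38 0 0 0; 1 -0.04 -0.01 0.38 0 0 0; 1 -0.04 -0.01 0.38 0 0 0; 1 -0.04 -0.01 0.38 0 0 0.1; 1 -0.04 -0.01 0.37 0 0 0; 1 -0.05 -0.01 0.38 0 -0.1 0; 1 -0.04 -0.01 0.38 -0.1 0 0
L 599 x [ 3.9  4.5 23.6 42.4 43. ] y [-62.7 -57.6  -5.3  45.2  50.4]
R 356 x [ 2.9  4.3 23.3 40.5 42.5] y [-32.2 -24.4  14.2  46.9  49.1]
```

Both rows measure x from about 3 to 43 mm off the rail. That matches three packed sticks, with the right row partly hidden by the arm in this picture. Now I'll lower the rake into the caddy.

>>> {"fn": "move_arm", "kwargs": {"series": "1 -0.15 -0.01 0.2 0 0 0; 1 -0.1 -0.01 0.35 0 0 0; 1 -0.04 0 0.38 0 0 0; 1 0 0 0.38 0 0 0; 1 0 0 0.38 0 0 0; 1 0 0 0.38 0 0 0; 1 0 0 0.3 0 0 0; 1 0 0 0 0 0 0"}}

```text
clock: 32.75
eef_pos: [388.5, -317.9, 218.3]
tcp_rot: [-3.139, -0.004, 1.734]
contact_force: [0.8, -0.6, -1.2]
opening: 0.202
```

```bash
python3 - <<'E'
from h import *
print(tipnow(), r.sense()['contact_force'])
plan([((387,-319.3,58),.16,0,2)],1)
im=vision.grab_frame("side")[:,:,::-1]
a=cv2.resize(im[280:430,240:350],None,fx=3.6,fy=3.6,interpolation=cv2.INTER_CUBIC)
t=cv2.resize(vision.grab_frame("top")[200:290,340:500,::-1],None,fx=2.4,fy=2.4,interpolation=cv2.INTER_CUBIC)
o=np.zeros((540,790,3),np.uint8); o[:,:396]=a; o[:t.shape[0],400:400+t.shape[1]]=t
cv2.imwrite("pics/k1.png",o)
f=lambda X:((np.array(w2p("side",X))-[240,280])*3.6).round()
T,_=tipnow(); c,s=np.cos(.16),np.sin(.16)
print("near tine end pred",f(T+[46*s,-46*c,0]),"far",f(T-[46*s,-46*c,0]))
E
```

```text
(array([ 388. , -317.5,   73. ]), array([-3.139, -0.004,  1.734])) [ 0.8243884  -0.55359289 -1.15602238]
2 rows, max [0.02 0.02 0.19 0.1  0.1  0.1 ]
1 -0.01 -0.02 0.19 -0.1 -0.1 0.1; 1 -0.02 -0.02 0.18 -0.1 -0.1 0.1
near tine end pred [235. 389.] far [187. 244.]
```

View pics/k1.png

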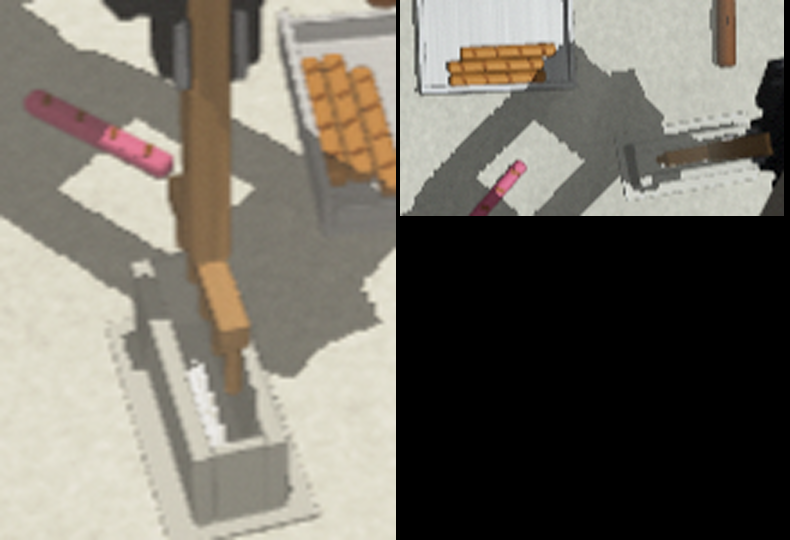

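The near tine is seen at (233,388) against a predicted (235,389), directly over the slot, and the right tray's row is neat. I'll lower it gently.

>>> {"fn": "move_arm", "kwargs": {"series": "1 -0.02 -0.03 0.18 0 0 0; 1 -0.02 -0.02 0.18 0 0 0; 1 0 0 0.2 0 0 0; 1 0 0 0.2 0 0 0; 1 0 0 0.2 0 0 0; 1 0 0 0.2 0 0 0; 1 0 0 0.2 0 0 0; 1 0 0 0 0 0 0"}}

```text
clock: 33.85
eef_pos: [387.7, -320.8, 162.0]
tcp_rot: [-3.141, -0.001, 1.734]
contact_force: [-0.7, 0.2, -1.1]
opening: 0.2
```

```bash
python3 - <<'E'
from h import *
print(tipnow(), r.sense()['contact_force'], r.sense()['wrist_torque'])
E
```

```text
(array([ 387.6, -320.7,   16.7]), array([-3.141e+00, -1.000e-03,  1.734e+00])) [-0.66497515  0.24840706 -1.14346918] [-0.07544948 -0.04255527  0.02737134]
```

>>> {"fn": "move_arm", "kwargs": {"series": "1 0 0 0.09 0 0 0; 1 0 0 0.07 0 0 0; 1 0 0 0.03 0 0 0; 1 0 0 0 0 0 0"}}

```text
clock: 34.35
eef_pos: [388.0, -321.1, 154.4]
tcp_rot: [3.141, 0.0, 1.734]
contact_force: [0.1, 0.0, -1.7]
opening: 0.197
```

>>> {"fn": "move_arm", "kwargs": {"series": "1 0 0 0.02 0 0 0; -1 0 0 0 0 0 0; -1 0 0 0 0 0 0; -1 0 0 0 0 0 0; -1 0 0 0 0 0 0; -1 0 0 0 0 0 0; -1 0 0 0 0 0 0; -1 0 0 0 0 0 0; -1 0 0 0 0 0 0"}}

```text
clock: 35.48
eef_pos: [388.5, -321.5, 154.3]
tcp_rot: [3.14, 0.001, 1.734]
contact_force: [0.3, 0.8, -0.2]
opening: 1.004
```

```bash
python3 - <<'E'
from h import *
print(r.sense()['opening'],cur()[0])
plan([((386.5,-320,8+150),.16,0,7)],-1)
E
```

```text
1.0035559839163302 [ 388.539925   -321.52803257  154.30298213]
7 rows, max [0.01 0.01 0.54 0.1  0.1  0.1 ]
-1 0.01 -0.01 -0.53 0 0 0; -1 0 0 -0.53 0 0 0.1; -1 0.01 -0.01 -0.54 0 0 0; -1 0 0 -0.53 0 0 0; -1 0.01 -0.01 -0.53 0.1 0 0; -1 0.01 0 -0.53 0 0.1 0.1; -1 0 -0.01 -0.54 0 0 0
```

>>> {"fn": "move_arm", "kwargs": {"series": "-1 0 0 -0.3 0 0 0; -1 0 0 -0.53 0 0 0; -1 0 0 -0.54 0 0 0; -1 0 0 -0.53 0 0 0; -1 0 0 -0.53 0 0 0; -1 0 0 -0.53 0 0 0; -1 0 0 -0.5 0 0 0; -1 -0.4 -0.3 -0.3 0 0 0; -1 -0.4 -0.3 0 0 0 0; -1 -0.4 -0.3 0 0 0 0; -1 -0.4 -0.3 0 0 0 0; -1 -0.4 -0.3 0 0 0 0; -1 0 0 0 0 0 0; -1 0 0 0 0 0 0"}}

```text
clock: 37.22
eef_pos: [340.6, -413.5, 319.9]
tcp_rot: [3.135, 0.007, 1.735]
contact_force: [-0.4, 0.9, 0.5]
opening: 0.996
```

```bash
python3 - <<'E'
from h import *
print(r.sense()['eef_pos'],r.sense()['contact_force'])
im=vision.grab_frame("top")[:,:,::-1]; s=vision.grab_frame("side")[:,:,::-1]; cv2.imwrite("pics/t3.png",im); cv2.imwrite("pics/s3.png",s)
hsv=cv2.cvtColor(im,cv2.COLOR_BGR2HSV); m=cv2.inRange(hsv,(8,110,60),(22,255,255))
for nm,o,yaw,bx in (("L",(466.5,122),.033,(248,160,318,240)),("R",(458.2,-117.5),.04,(342,160,415,242))):
    x0,y0,x1,y1=bx; q=m[y0:y1,x0:x1]; v,u=np.nonzero(q); P=np.array([p2w("top",a+x0,b+y0,14)[:2] for a,b in zip(u,v)])-o
    c,sn=np.cos(yaw),np.sin(yaw); L=P@np.array([[c,-sn],[sn,c]])
    print(nm,len(u),"x",L[:,0].min().round(1),L[:,0].max().round(1))
    for lo in (0,14,28):
        k=(abs(L[:,0]-lo-8)<5); y=L[k,1]; print("  row",lo,"y",y.min().round(),y.max().round())
    for half in ((-50,-20),(-20,10),(10,40)):
        k=(L[:,1]>half[0])&(L[:,1]<half[1]); print("  y",half,"x",L[k,0].min().round(1),L[k,0].max().round(1))
a=cv2.resize(s[200:430,250:420],None,fx=2.4,fy=2.4,interpolation=cv2.INTER_CUBIC)
t=cv2.resize(im[135:290,240:500],None,fx=1.48,fy=1.48,interpolation=cv2.INTER_CUBIC)
w=np.zeros((560,800,3),np.uint8); w[:a.shape[0],:a.shape[1]]=a; w[:t.shape[0],412:412+t.shape[1]]=t
cv2.imwrite("pics/fin.png",w)
E
```

```text
[ 340.63515899 -413.48694249  319.87197734] [-0.433293    0.85390609  0.51451878]
L 601 x 3.9 43.2
  row 0 y -52.0 44.0
  row 14 y -63.0 33.0
  row 28 y -46.0 50.0
  y (-50, -20) x 4.1 43.0
  y (-20, 10) x 5.1 43.2
  y (10, 40) x 3.9 42.6
R 590 x 2.8 41.8
  row 0 y -50.0 47.0
  row 14 y -49.0 49.0
  row 28 y -62.0 36.0
  y (-50, -20) x 4.0 41.8
  y (-20, 10) x 2.8 41.1
  y (10, 40) x 4.0 40.3
```

The rows check out: all six sticks lie at x 3–43 mm and centred within about 15 mm. One numeric check that the rake stands as it did at the start:

```bash
python3 - <<'E'
from h import *
for f in ("side0","s3"):
    im=cv2.imread(f"pics/{f}.png"); m=cv2.inRange(cv2.cvtColor(im,cv2.COLOR_BGR2HSV),(8,80,60),(20,255,255))[290:425,270:335]
    v,u=np.nonzero(m); print(f,len(u),"v",v.min()+290,v.max()+290,[(k,(u[v==k-290].min()+270,u[v==k-290].max()+270)) for k in (310,340,370,385) if (v==k-290).any()])
E
```

```text
side0 1258 v 297 402 [(310, (np.int64(290), np.int64(302))), (340, (np.int64(291), np.int64(302))), (370, (np.int64(290), np.int64(303))), (385, (np.int64(294), np.int64(304)))]
s3 1590 v 295 402 [(310, (np.int64(297), np.int64(334))), (340, (np.int64(295), np.int64(307))), (370, (np.int64(291), np.int64(305))), (385, (np.int64(294), np.int64(305)))]
```

```bash
python3 -c "
from rig import r
print(r.sign_off(), r.sense()['clock'])"
```

```text
the job is handed in; nothing more can be done
the job is handed in; nothing more can be done
```

I combed the sticks in both trays into rows with the rake, put the rake back in its caddy, let go and handed in at about 37 s.

- **Sticks:** in the last top picture each row spans about 3 to 43 mm from its end rail (nominal for three packed sticks is 0 to 42 mm). The sticks run parallel to the rail, and stick centres are within about 15 mm of the middle line.
- **Forces:** the force readings I took between moves stayed within about 3 N.
- **Rake:** it stands in the slot but leans forward in the slot's play by roughly 0.1 rad at most, compared with its start picture. That is inside the 0.25 rad limit.
- **Not seen:** the last combined picture was refused by the 12-picture limit, so the final state was checked by image measurements only. I did not measure the loose items again; the lower pictures I viewed showed no contact with them.
- **Mended on the way:** at the left tray the wrist reached the j4 limit at 40° tilt, so I inserted the rake at about 31° instead.

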